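# Rebuild the vapour unit's exhaust filter and lock its bayonet cap

## Task

Rebuild the exhaust filter on its stand: lower the bronze-coloured filter disc over the post and set it down on the seat (it is brittle, so do not let it drop), then the white spacer ring on top of it. Then put the blue cap over the post with its slot in line with the two lugs, flat on the spacer, and give it a quarter turn either way so that it is locked under the lugs. Leave the box, the vial and the dish on the bench where they are.

Things in the scene. Friction and masses are not known exactly. Their poses are not given: they have to be found in the camera images.
- filter_base: Aluminium filter stand, fixed on the bench. Origin: centre of its underside, on the post's axis; z up; x along the line of the two lugs. Foot 66 mm across, 8 mm high; pedestal 48 mm across up to the flat seat at 20 mm. A brass hose barb points along its +y, 38 mm out, 9 to 18 mm up.
- post_tip (a point): Pointed tip of the stand's steel post, 68 mm above the bench. The post: from the seat a shoulder 24 mm in diameter up to 42 mm height, then a neck 10 mm in diameter. Two lugs, 4 mm thick, stand out of the neck to +x and -x of the stand, 24 mm from end to end, undersides 54 mm above the bench; they slope up to the tip like an arrow head.
- filter_mid (a point): Centre of the loose filter disc, half-way up: a flat ring of bronze-coloured sintered metal with steel rims, 52 mm outside diameter, hole 30 mm in diameter, 10 mm thick, about 60 g. It starts lying flat on the bench. Home on the seat its centre is 25 mm above the stand's underside.
- spacer_mid (a point): Centre of the loose spacer, half-way up: a white plastic ring with small dark ports round its side, 52 mm outside diameter, hole 30 mm in diameter, 14 mm thick, about 40 g. It starts lying flat on the bench. Home on the filter disc its centre is 37 mm above the stand's underside.
- cap_grip (a point): Point on the loose blue cap's axis, 19 mm above its underside, half-way up its grip. The cap (70 g) stands right way up: plate 52 mm across, 8 mm thick, and on it a hollow grip, open at the top, up to 30 mm. x axis: along the slot and the grip's two small wings (50 mm end to end, a white line on each); y axis: across its two flat sides, 36 mm apart and 20 mm long (grasp here).
- cap: The same cap; origin at the centre of its underside. Plate: 16 mm hole and through it a slot 30 mm long (along x), 11 mm wide. The grip's hollow is 30 mm wide, so the lugs turn in it. With slot and lugs in line (either way round, within 10 degrees) it passes over them; home on the spacer its underside is 44 mm above the bench, 2 mm below the lugs. It turns freely there; locked crosswise.
- oring_box: Bystander: red-brown carton 50 x 60 x 42 mm; origin at the centre of its underside.
- vial_mid (a point): Bystander: middle of a small vial with a purple cap, 26 mm across, 55 mm high.
- petri: Bystander: clear covered dish 62 mm across, 16 mm high; origin at the centre of its underside.
There are look-alikes about, which are no part of the job. What is shaped like the part that bears spacer_mid but yellow is not meant.

How it is judged (in metres and radians):
On the way, in this order (a step that is already met when the one before it is completed fails the run):
1. the filter disc lies on the seat, let go (horizontal distance between filter_mid and filter_base below 0.005 m and z of filter_mid in the frame of filter_base between 0.022 and 0.0275 m and angle between filter_mid's own z axis and vertical below 0.08 rad and not (contact force between the fingers and filter_disc above 0.05 N)), for 0.2 s.
2. the spacer lies on the filter disc, let go (horizontal distance between each of filter_mid, spacer_mid and filter_base below 0.005 m and z of filter_mid in the frame of filter_base between 0.022 and 0.0275 m and angle between each of filter_mid, spacer_mid's own z axis and vertical below 0.08 rad and z of spacer_mid in the frame of filter_base between 0.034 and 0.0395 m and not (contact force between the fingers and spacer above 0.05 N)), for 0.2 s.
At the end, for the whole second after the job is handed in: Disc on the seat, spacer on the disc, cap on the spacer: each flat (tilt under 0.08 rad), within 5 mm of the post's axis and at its home height (+2.5 / -3 mm); the cap's slot turned at least 60 degrees (1.05 rad) from the line of the lugs; all released and at rest (horizontal distance between each of filter_mid, spacer_mid, cap_grip and filter_base below 0.005 m and z of filter_mid in the frame of filter_base between 0.022 and 0.0275 m and angle between each of filter_mid, spacer_mid, cap_grip's own z axis and vertical below 0.08 rad and z of spacer_mid in the frame of filter_base between 0.034 and 0.0395 m and z of cap_grip in the frame of filter_base between 0.06 and 0.0655 m and angle between the x axis of cap_grip and the x axis of filter_base, either way round above 1.05 rad and linear speed of each of filter_disc, spacer, cap below 0.02 m/s and not (contact force between the fingers and cap above 0.05 N)); the robot touches nothing.
It fails at once if the filter disc is dropped: out of the fingers it moves faster than 0.7 m/s (a fall of some 25 mm) (linear speed of filter_disc above 0.7 m/s and not (contact force between the fingers and filter_disc above 0.05 N)).
It fails at once if the box, the vial or the dish is moved by more than 25 mm (distance of any of oring_box, vial_mid, petri from where it was at the start of the episode above 0.025 m).
It also fails if it takes over 58 s, if anything falls off the work surface, if the arm or the gripper's body presses on something with over 40 N, if the wrist force passes 120 N, or if a joint passes its speed limit or range.

## Robot

A 6-joint arm with a two-finger parallel gripper is mounted at the origin on a cart in front of the work surface, level with it; the furniture and walls round the work are solid. World frame = base frame: x ahead of the robot, y to its left, z up, the work surface at z = 0. Lengths are in mm, angles in rad, forces in N, time in s.
With the tool pointing down it reaches from about 350 to 775 mm from the base axis. Payload 7.3 kg.
Tool frame: the origin (TCP) lies on the centre line of the jaws, within the pads' length; the fingertips stand 22 mm ahead of it and the grasp point (between the pads) lies 3 mm ahead of it; z points along the fingers, y is the direction in which the jaws open and shut (so a half turn about z gives the same grasp; the last joint's range is limited). The gripper opens to 92 mm and grips with 3 to 60 N. Pads are 19 mm wide; open, the fingers measure 130 mm over their backs; the gripper's body (75 mm by 190 mm) begins 47 mm behind the grasp point.
Start: joints at [1.089, 0.342, 1.524, -0, 1.275, -0.146], TCP at [172.986, 495.702, 225.841] pointing down, gripper open.
Joint ranges: [-2.53, 2.53], [-0.77, 2.02], [0.04, 2.7], [-1, 4.14], [0.28, 2.66], [-3.11, 3.11]. Speed limits (rad/s): [2.57, 2.57, 3.14, 3.14, 3.14, 3.14].

## Interface

Orientations are given as [roll, pitch, yaw] about the fixed x, y, z axes, in that order (R = Rz(yaw) Ry(pitch) Rx(roll)).
In Python, from plant import bot gives the robot as it stands.
- The arm moves only by the tool play_rows, never from a script. Its argument "moves" is one flat list of numbers, 5 for each row, row after row: the closure in counts, from 0 (fully open) to 255 (shut), then the shift along the tool's x, y, z in mm, then the turn about the tool's z in degrees. A call has 1 to 8 rows; each row is the pose to reach, as a shift and turn from the pose commanded when the call began, along the tool's axes at that moment; what a row does not reach only later rows make up. A row lasts 1/12 s, in which the tool goes at most 41.7 mm and 7.16 degrees, less where a joint would pass 70% of its speed; a pose out of reach is approached as far as the arm can. A call with a gripper value outside its range is refused whole. The fingers move at their own pace and stop on an object; the grip force is fixed at half the most. Time passes only in rows, so rows that repeat a pose let the fingers close. It gives the time, the measured TCP pose, the force and the opening at its end, in the units of the state.
- bot.get_obs(): the state, without advancing time (a new reading comes with each control period).
- bot.capture(name): name is "scene" or "top"; returns a dict with "color" (384x512x3 uint8, red, green, blue), "fx", "fy", "cx", "cy" (pixels), "world_to_cam" (4x4, takes a point from world to camera coordinates). Camera axes: x right, y down, z forward; pixel columns grow to the right and rows downward; lengths in mm; the calibration is good to about 2 mm. A picture is of the moment at which its call begins. There is no depth.
- bot.close_job(): hands the job in, once; it reports no verdict.
The state is a dict: "time": time; "joint_positions": joint angles; "dq": joint speeds; "tau": joint torques, N m; "tool_pos": TCP position; "tcp_rot": TCP orientation; "contact_force": force on the tool from outside, world axes, zero at the start; "moment": the same for the moment, N m; "grip_width": finger opening in mm.
Only numpy, scipy, OpenCV 4.12 (cv2) and the standard library are available. Lean on these libraries where they do the work, as an engineer would, in place of code of your own. Each camera call takes 0.05 s, during which the arm holds its last target.

## Working session

There is one attempt and no reset: what is moved stays moved. The work goes in short steps, Python scripts to look and compute and a tool call to move; the robot and the scene stay as the last step left them, time stands still between calls to the robot, and variables do not carry over. Pictures are saved under pics/ and viewed, and the job is handed in when it is done.

Besides the shell and the picture viewer there is one more tool, called after ">>>" as name(argument=value, ...), one argument or row to a line, values as JSON. play_rows: Moves the arm, as the interface text tells. Its arguments: {"type":"object","properties":{"moves":{"type":"array","items":{"type":"number"}}},"required":["moves"]}

```bash
ls; mkdir -p pics
python3 - <<'E'
from plant import bot
import cv2
print(bot.get_obs())
for n in ("scene","top"):
    c=bot.capture(n); cv2.imwrite(f"pics/{n}0.png",c["color"][:,:,::-1]); print(n,c["fx"],c["fy"],c["cx"],c["cy"],c["world_to_cam"])
E
```

```text
pics
{'time': 0.0, 'joint_positions': array([ 1.08901033e+00,  3.42695178e-01,  1.52501172e+00, -4.25680761e-05,
        1.27541119e+00, -1.46022793e-01]), 'dq': array([-0.00040515, -0.00112633, -0.00091312, -0.0002742 ,  0.00046192,
        0.0007803 ]), 'tau': array([ 1.87548071e-04, -4.31235588e+01, -2.44223589e+01,  7.17162900e-02,
        5.60202822e-02, -9.17131229e-05]), 'tool_pos': array([172.79172519, 495.31324834, 225.16111767]), 'tcp_rot': array([-3.14007754e+00, -1.81684166e-04,  2.80584173e+00]), 'contact_force': array([ 0.60463092, -1.21849365,  0.93796968]), 'moment': array([ 0.02440405, -0.04565917, -0.03129143]), 'grip_width': 91.60720994644552}
scene 447.9708281503397 447.9708281503397 248.24061933264153 192.78863337862043 [[ 4.67232799e-01 -8.83924029e-01 -1.92827071e-02 -1.11564148e+02]
 [-6.22574980e-01 -3.13444231e-01 -7.17044705e-01  3.97678847e+02]
 [ 6.27768991e-01  3.47031735e-01 -6.96760410e-01  9.47210399e+02]
 [ 0.00000000e+00  0.00000000e+00  0.00000000e+00  1.00000000e+00]]
top 476.708243408148 476.708243408148 252.5537256418675 186.21823163635474 [[-6.25368360e-04 -9.99928863e-01  1.19112771e-02  1.38883101e+02]
 [-9.87255998e-01 -1.27819385e-03 -1.59135042e-01  4.82392056e+02]
 [ 1.59138946e-01 -1.18589978e-02 -9.87184967e-01  1.44804030e+03]
 [ 0.00000000e+00  0.00000000e+00  0.00000000e+00  1.00000000e+00]]
```

View pics/scene0.png

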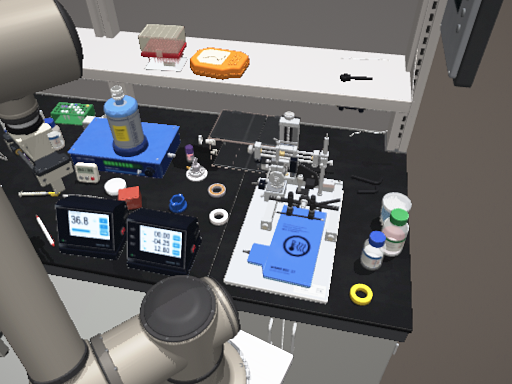

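View pics/top0.png

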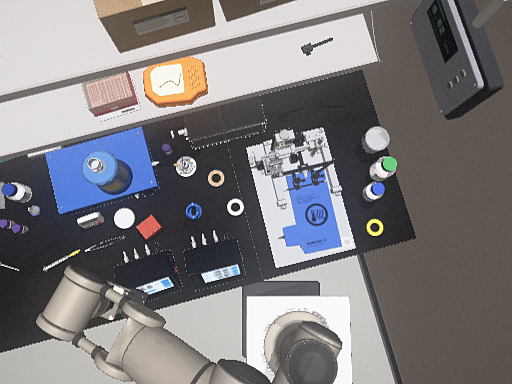

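The top view shows the stand near (185,167), the disc at (216,178), the spacer at (235,207), the cap at (193,211), the box at (149,226), the dish at (124,218) and the vial at (166,147). I'll zoom in next.

Run:
```python
import cv2,numpy as np
t=cv2.imread("pics/top0.png")[130:250,100:260]
s=cv2.imread("pics/scene0.png")[135:235,90:240]
cv2.imwrite("pics/t0z.png",cv2.resize(t,(800,600),interpolation=cv2.INTER_CUBIC))
cv2.imwrite("pics/s0z.png",cv2.resize(s,(800,533),interpolation=cv2.INTER_CUBIC))
```

```text
(no output)
```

View pics/t0z.png

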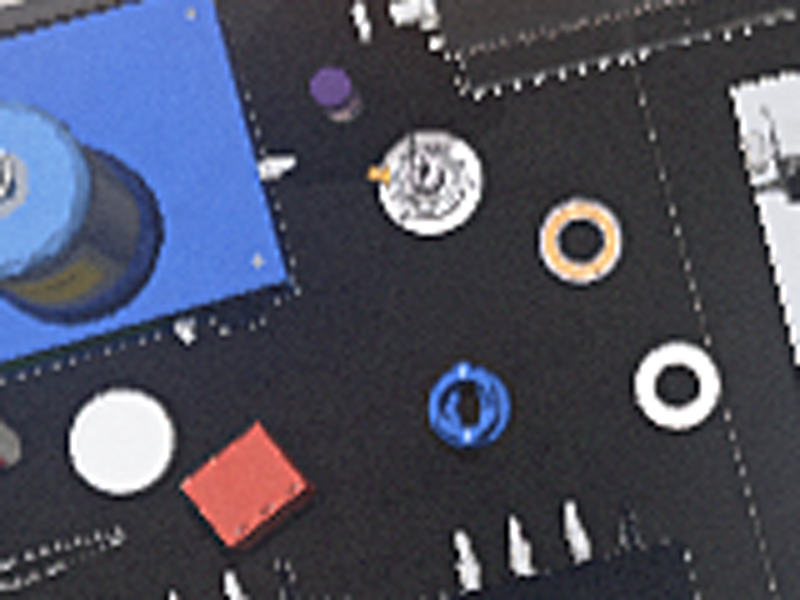

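View pics/s0z.png

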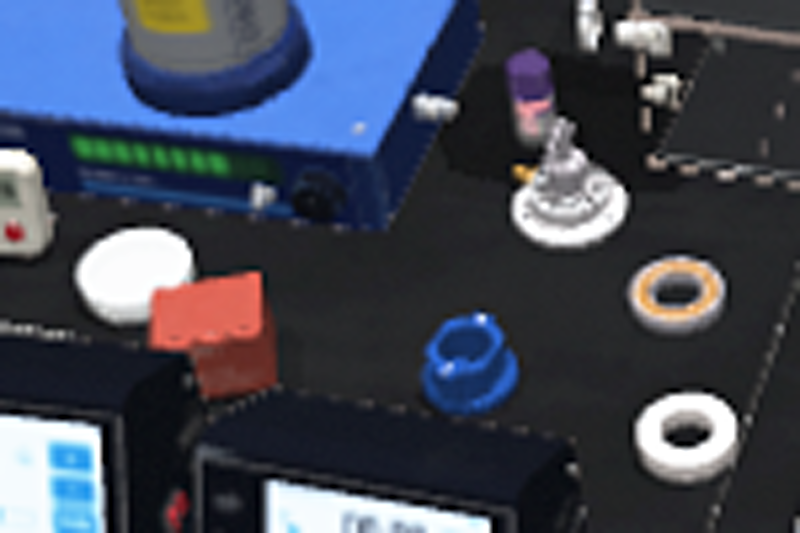

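```bash
cat > h.py <<'E'
import numpy as np,cv2
def ray(c,u,v,z):
    W=np.array(c["world_to_cam"]);R=W[:3,:3];t=W[:3,3];o=-R.T@t
    d=R.T@np.array([(u-c["cx"])/c["fx"],(v-c["cy"])/c["fy"],1.]);k=(z-o[2])/d[2]
    return o+k*d
def proj(c,p):
    W=np.array(c["world_to_cam"]);q=W[:3,:3]@np.array(p,float)+W[:3,3]
    return c["cx"]+c["fx"]*q[0]/q[2],c["cy"]+c["fy"]*q[1]/q[2]
def comp(mask,near,amin=3):
    n,l,st,ce=cv2.connectedComponentsWithStats(mask.astype(np.uint8))
    i=min((i for i in range(1,n) if st[i,4]>=amin),key=lambda i:np.hypot(*(ce[i]-near)))
    return (l==i)
def hullc(m):
    k=cv2.findContours(m.astype(np.uint8),cv2.RETR_EXTERNAL,cv2.CHAIN_APPROX_NONE)[0]
    k=max(k,key=len);h=cv2.convexHull(k);M=cv2.moments(h)
    return M["m10"]/M["m00"],M["m01"]/M["m00"],M["m00"]
E
python3 - <<'E'
from plant import bot
from h import *
ct=bot.capture("top");cs=bot.capture("scene")
def hsv(c): 
    h=cv2.cvtColor(c["color"],cv2.COLOR_RGB2HSV).astype(int);return h[...,0],h[...,1],h[...,2]
for nm,c,pts in(("top",ct,dict(base=(186,167,4),disc=(216,178,5),spacer=(235,207,7),cap=(193,211,15),box=(149,226,42),dish=(124,218,16))),
  ("scene",cs,dict(base=(196,174,4),disc=(217,190,5),spacer=(219,217,7),cap=(178,203,15)))):
    H,S,V=hsv(c)
    for k,(u,v,z) in pts.items():
        if k=="cap" : m=(S>120)&(V>70)&(H>95)&(H<125)
        elif k=="box": m=(S>80)&(V>60)&((H<12)|(H>170))
        else: m=(V>95)
        m=comp(m,(u,v),40);a=hullc(m);p=ray(c,a[0],a[1],z);print(nm,k,np.round(a,1),np.round(p,1), "eqdiam", round(2*np.sqrt(a[2]/np.pi)/c["fx"]*1400,1), cv2.boundingRect(m.astype(np.uint8)))
# colored: vial purple, barb gold, cap white lines
H,S,V=hsv(ct)
m=comp((H>125)&(H<155)&(S>60)&(V>50),(166,147));a=hullc(m);print("vialtop",a,ray(ct,a[0],a[1],55))
m=comp((H>10)&(H<30)&(S>120)&(V>80),(176,165),2);ys,xs=np.nonzero(m);print("barb",xs,ys,ray(ct,xs.mean(),ys.mean(),13.5))
m=(V>150)&(S<120);ys,xs=np.nonzero(m[200:222,184:203]);print([(x+184,y+200) for x,y in zip(xs,ys)])
E
```

```text
top base [185.2 166.  338.5] [553.2 354.4   4. ] eqdiam 61.0 (173, 156, 24, 21)
top disc [215.7 177.7 212. ] [515.  256.2   5. ] eqdiam 48.3 (208, 169, 17, 18)
top spacer [235.  206.6 217. ] [422.1 194.1   7. ] eqdiam 48.8 (227, 198, 17, 18)
top cap [189.  211.1  78.5] [406.7 338.   15. ] eqdiam 29.4 (185, 202, 8, 18)
top box [149.2 227.1 376.5] [354.8 455.3  42. ] eqdiam 64.3 (136, 214, 27, 26)
top dish [123.9 217.9 332. ] [385.3 540.2  16. ] eqdiam 60.4 (114, 208, 21, 21)
scene base [194.  164.9 527. ] [586.5 381.7   4. ] eqdiam 81.0 (185, 144, 23, 37)
scene disc [216.5 189.5 184. ] [519.4 257.2   5. ] eqdiam 47.8 (208, 183, 18, 14)
scene spacer [218.3 216.6 242. ] [424.  194.4   7. ] eqdiam 54.9 (209, 209, 19, 17)
scene cap [177.4 202.9 258.5] [410.8 324.4  15. ] eqdiam 56.7 (169, 193, 18, 20)
vialtop (165.84444444444443, 147.0126984126984, 52.5) [602.91650017 409.27022201  55.        ]
barb [174 174 176 177 174 175 176 177 177] [163 164 164 164 165 165 165 165 166] [555.8458622  384.01128517  13.5       ]
[(np.int64(192), np.int64(203)), (np.int64(192), np.int64(204)), (np.int64(192), np.int64(205)), (np.int64(193), np.int64(216)), (np.int64(193), np.int64(217)), (np.int64(193), np.int64(218))]
```

Run:
```python
from plant import bot
from h import *
for n in("top","scene"):
    cs=[bot.capture(n) for _ in range(5)]
    im=np.mean([c["color"].astype(float) for c in cs],0)
    np.savez(f"avg_{n}.npz",color=im,**{k:cs[0][k] for k in("fx","fy","cx","cy","world_to_cam")})
    b=im.astype(np.uint8)[:,:,::-1]
    if n=="top": rs=[(170,150,32,32),(178,195,32,32)]
    else: rs=[(180,140,32,32),(162,187,32,32)]
    out=np.hstack([cv2.resize(b[y:y+h,x:x+w],(400,400),interpolation=cv2.INTER_LANCZOS4) for x,y,w,h in rs])
    cv2.imwrite(f"pics/z1_{n}.png",out)
```

```text
(no output)
```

View pics/z1_top.png

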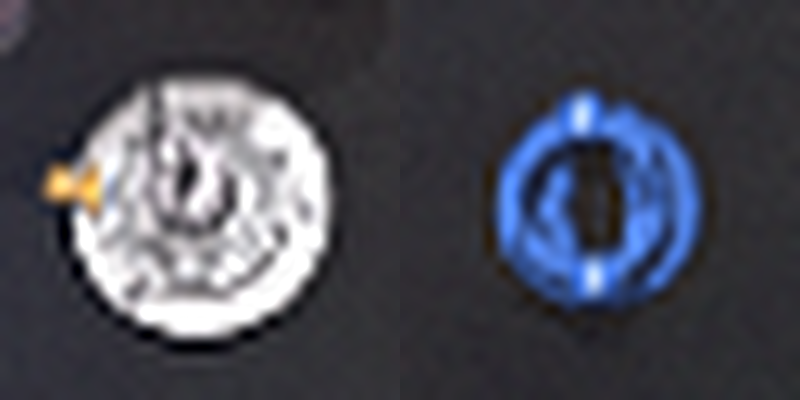

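View pics/z1_scene.png

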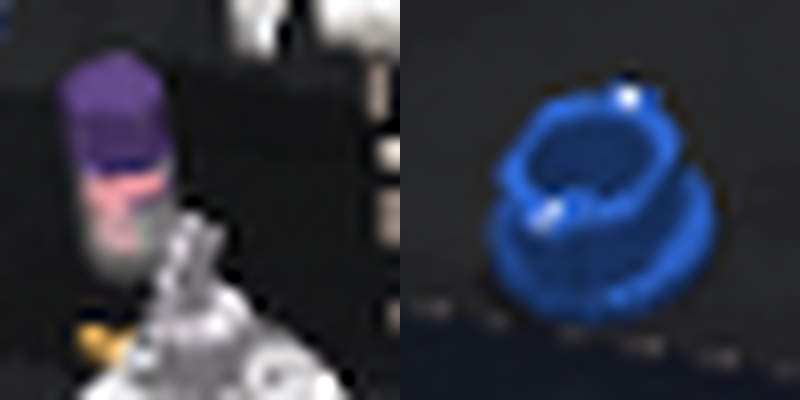

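```bash
cat >> h.py <<'E'
def sub(c,im,box,chan,thr,f=8):
    x,y,w,h=box
    g=chan(im)[y:y+h,x:x+w].astype(np.float32)
    G=cv2.resize(g,None,fx=f,fy=f,interpolation=cv2.INTER_CUBIC)
    m=G>thr
    m=comp(m,(G.shape[1]/2,G.shape[0]/2),300)
    u,v,A=hullc(m)
    bx=cv2.boundingRect(m.astype(np.uint8))
    conv=lambda a,b:(x+(a+.5)/f-.5,y+(b+.5)/f-.5)
    return *conv(u,v),A/f/f,m,conv
E
python3 - <<'E'
from h import *
L=lambda im:im.mean(2)
B=lambda im:im[...,2]-0.0*im[...,0]
T=dict(np.load("avg_top.npz"));S=dict(np.load("avg_scene.npz"))
for nm,c in(("T",T),("S",S)):
    W=c["world_to_cam"];print(nm,"cam",-W[:3,:3].T@W[:3,3])
jobs=[("T base",T,(170,151,31,31),lambda im:im[...,2],100,4),("T disc",T,(203,165,26,26),L,95,5),("T spacer",T,(222,194,26,26),L,115,7),("T cap",T,(180,198,27,27),B,110,8),
("S disc",S,(203,176,28,28),L,85,5),("S spacer",S,(205,203,28,28),L,95,7),("S cap",S,(165,190,26,26),B,85,15)]
for n,c,b,ch,th,z in jobs:
    u,v,A,m,_=sub(c,c["color"],b,ch,th);p=ray(c,u,v,z);print(n,round(u,2),round(v,2),round(A,1),p.round(1))
# cap white lines, top
im=T["color"];r=im[...,0]
for n,(x,y,w,h) in dict(wt=(189,200,6,7),wb=(190,213,6,7)).items():
    g=np.clip(r[y:y+h,x:x+w]-100,0,None);yy,xx=np.mgrid[y:y+h,x:x+w];u=(g*xx).sum()/g.sum();v=(g*yy).sum()/g.sum();print(n,u,v,ray(T,u,v,27).round(1))
im=S["color"];r=im[...,0]
for n,(x,y,w,h) in dict(wf=(209-162+162-0,0,1,1)).items(): pass
for n,(x,y,w,h) in dict(wf=(178,191,7,7),wn=(170,200,7,7)).items():
    g=np.clip(r[y:y+h,x:x+w]-90,0,None);yy,xx=np.mgrid[y:y+h,x:x+w];u=(g*xx).sum()/g.sum();v=(g*yy).sum()/g.sum();print(n,u,v,ray(S,u,v,28).round(1))
# post tip in scene approx
print("tip S",ray(S,180+200/12.5,140+210/12.5,68).round(1))
print("barb tip T",ray(T,170+47/12.5,150+185/12.5,13.5).round(1))
E
```

```text
T cam [ 245.89169675  156.66211822 1504.59481749]
S cam [-294.91798677 -302.67615922  942.98095874]
T base 185.41 166.06 354.2 [553.  353.8   4. ]
T disc 215.66 177.72 226.6 [515.  256.4   5. ]
T spacer 235.01 206.64 233.6 [421.9 194.1   7. ]
T cap 193.31 210.65 212.9 [409.  325.3   8. ]
S disc 216.49 189.6 207.9 [519.1 257.1   5. ]
S spacer 218.45 216.38 265.9 [424.9 194.3   7. ]
S cap 177.49 202.87 268.4 [411.  324.3  15. ]
wt 192.00000000000003 203.83333333333334 [428.2 327.7  27. ]
wb 193.0 216.62991266375548 [388.3 323.8  27. ]
wf 179.78797725426486 194.28107229894397 [433.6 329.5  28. ]
wn 173.63296398891967 203.46675900277012 [394.1 324.1  28. ]
tip S [561.4 350.3  68. ]
barb tip T [555.  389.7  13.5]
```

Run:
```python
from h import *
from scipy.optimize import least_squares
T=dict(np.load("avg_top.npz"));S=dict(np.load("avg_scene.npz"))
def tri(t,s):
    f=lambda p:np.r_[np.subtract(proj(T,p),t),np.subtract(proj(S,p),s)]
    r=least_squares(f,[500,350,50]);return r.x.round(0),r.fun.round(1)
z=lambda x,y:(100+x/5,130+y/5); s=lambda x,y:(90+x/5.333,135+y/5.333)
print("hotplate near corner",tri(z(287,283),s(388,150)))
print("hotplate far corner",tri(z(215,-5),s(480,10)))
print("bottle top",tri((95,160),(118,90)))
print("fitting by stand",tri(z(410,12),s(640,35)))
print("box near corner (220,285)?", ray(T,232,284,0), ray(T,186,140,0))
for h in (100,200,300): print("shelf edge at px(185,118)",h,ray(T,185,118,h).round(0))
print("shelf corner",tri((379,62),(411,72)))
print("monitor top corner",tri((243,279),(199,222)), tri((185,250),(137,212)))
```

```text
hotplate near corner (array([479., 423.,  76.]), array([ 1.7, -1.5, -2.2,  0.4]))
hotplate far corner (array([670., 489.,  24.]), array([ 0., -0., -0.,  0.]))
bottle top (array([513., 557., 273.]), array([-0.2,  0.2,  0.3, -0. ]))
fitting by stand (array([649., 357.,  63.]), array([ 0.6, -0.5, -0.8,  0.1]))
box near corner (220,285)? [181.98433131 202.36251412   0.        ] [639.95286553 354.30207241   0.        ]
shelf edge at px(185,118) 100 [683. 346. 100.]
shelf edge at px(185,118) 200 [652. 332. 200.]
shelf edge at px(185,118) 300 [621. 319. 300.]
shelf corner (array([ 741., -178.,  392.]), array([ 3. , -1.3, -3.1,  0.7]))
monitor top corner (array([226., 140., 201.]), array([ 10.1,  -8.4, -10.7,   1.8])) (array([279., 343.,  93.]), array([-1.8,  1.7,  2.2, -0.3]))
```

Run:
```python
import cv2
t=cv2.imread("pics/top0.png")[100:220,140:300]
cv2.imwrite("pics/t0y.png",cv2.resize(t,(800,600),interpolation=cv2.INTER_CUBIC))
t=cv2.imread("pics/scene0.png")[60:210,150:350]
cv2.imwrite("pics/s0y.png",cv2.resize(t,(800,600),interpolation=cv2.INTER_CUBIC))
```

```text
(no output)
```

View pics/t0y.png

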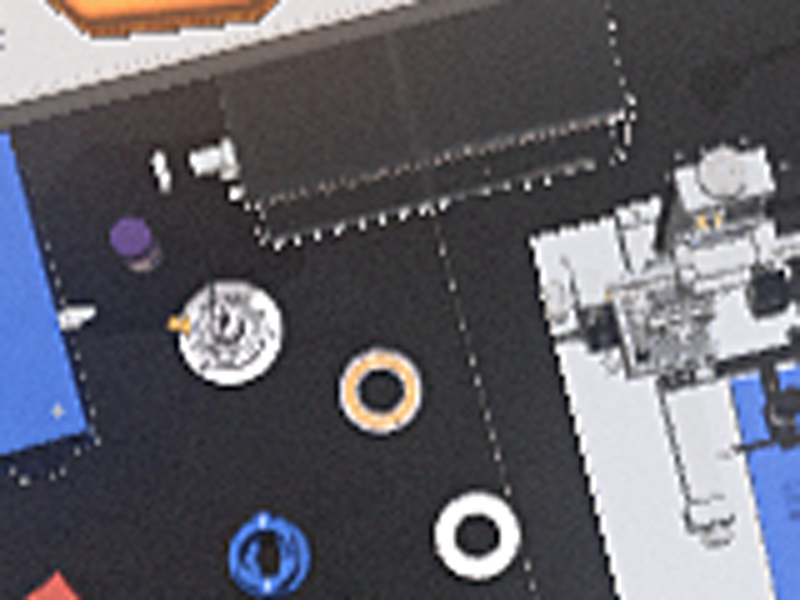

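View pics/s0y.png

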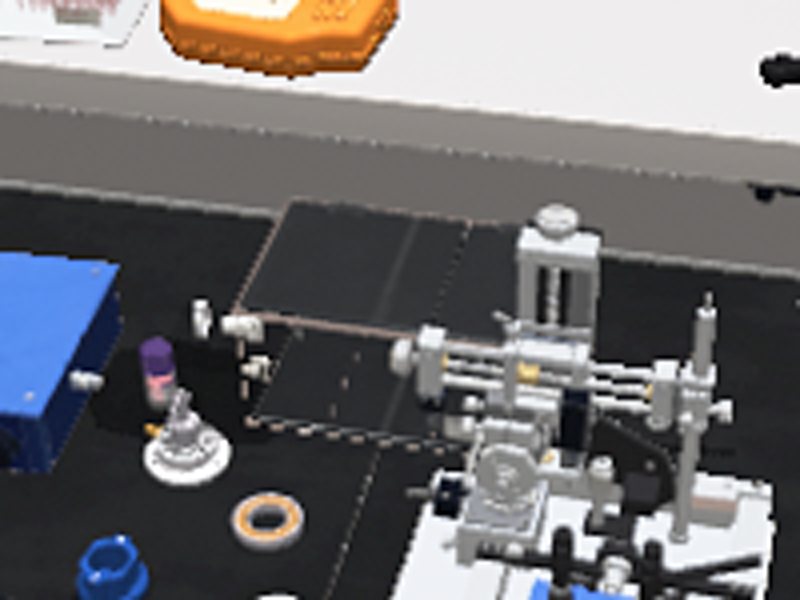

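Run:
```python
from h import *
from scipy.optimize import least_squares
T=dict(np.load("avg_top.npz"));S=dict(np.load("avg_scene.npz"))
def tri(t,s):
    f=lambda p:np.r_[np.subtract(proj(T,p),t),np.subtract(proj(S,p),s)]
    r=least_squares(f,[500,350,50]);return r.x.round(0),r.fun.round(1)
z=lambda x,y:(140+x/5,100+y/5); s=lambda x,y:(150+x/4,60+y/4)
print("tank top corner L",tri(z(236,190),s(237,312)))
print("tank top L2",tri(z(262,205),s(240,312)))
print("tank bot",ray(T,*z(265,242),0),ray(S,*s(250,420),0))
print("hot corner",tri(z(88,430),s(15,412)),"bottom",ray(S,*s(50,470),0))
print("hot edge along top",ray(T,*z(88,430),76),ray(T,*z(10,130),76))
print("knob hot",tri(z(92,312),s(100,381)))
for h in(60,80,100):print(ray(T,*z(262,205),h).round(),ray(T,*z(630,110),h).round())
```

```text
tank top corner L (array([619., 336., 105.]), array([ 0.3, -0.2, -0.4,  0.1]))
tank top L2 (array([605., 320., 121.]), array([-0.3,  0.2,  0.4, -0.1]))
tank bot [612.06057231 331.10089967   0.        ] [616.71812707 330.57106593   0.        ]
hot corner (array([470., 431.,  83.]), array([-1.8,  1.6,  2.4, -0.4])) bottom [494.31870599 440.47046187   0.        ]
hot edge along top [476.48514755 427.10120169  76.        ] [664.22019209 481.01466137  76.        ]
knob hot (array([557., 431.,  47.]), array([ 0.5, -0.4, -0.6,  0.1]))
[621. 326.  60.] [683.  97.  60.]
[616. 324.  80.] [677.  98.  80.]
[611. 322. 100.] [671.  99. 100.]
```

Run:
```python
from h import *
T=dict(np.load("avg_top.npz"));S=dict(np.load("avg_scene.npz"))
# shelf front upper edge: line of constant z. top px pts and scene px pts
for z in (250,300,350,400):
  print(z,"T",[ray(T,u,v,z)[:2].round(0) for u,v in((140,121),(220,100),(378,64))],"S",[ray(S,u,v,z)[:2].round(0) for u,v in((150,76),(250,86.5),(350,97.5))])
b=np.hstack([cv2.resize(T["color"].astype(np.uint8)[50:150,100:200],(400,400)),cv2.resize(T["color"].astype(np.uint8)[20:120,300:400],(400,400))])
cv2.imwrite("pics/shelf.png",b[:,:,::-1])
```

```text
250 T [array([627., 447.]), array([688., 231.]), array([ 794., -209.])] S [array([648., 551.]), array([728., 247.]), array([799., -34.])]
300 T [array([612., 436.]), array([670., 228.]), array([ 772., -194.])] S [array([580., 489.]), array([654., 208.]), array([720., -53.])]
350 T [array([597., 424.]), array([652., 225.]), array([ 750., -180.])] S [array([512., 428.]), array([580., 168.]), array([641., -73.])]
400 T [array([582., 413.]), array([635., 222.]), array([ 728., -165.])] S [array([444., 366.]), array([506., 128.]), array([563., -92.])]
```

View pics/shelf.png

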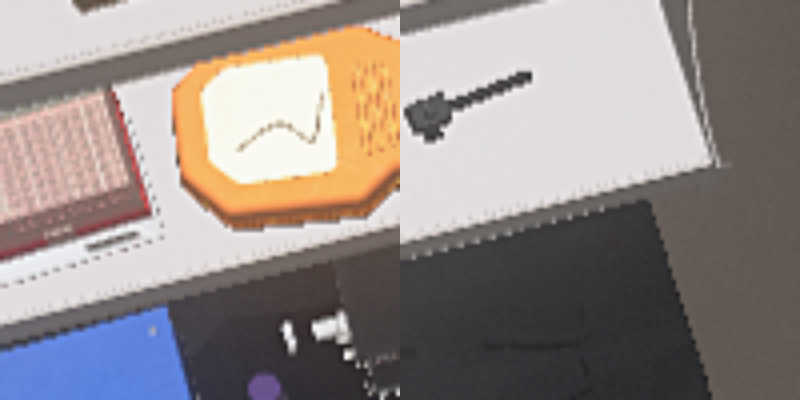

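```bash
cat >> h.py <<'E'
def to(x,y,z,ang=None,src=None):
    """tool-frame shift to world target; ang = wanted world angle (deg) of tool y line"""
    from plant import bot
    from scipy.spatial.transform import Rotation as Ro
    o=bot.get_obs();p=np.array(o["tool_pos"]) if src is None else np.array(src)
    R=Ro.from_euler("xyz",o["tcp_rot"]).as_matrix()
    d=R.T@(np.array([x,y,z])-p)
    a=np.degrees(np.arctan2(R[1,1],R[0,1]))
    s="t=%.2f pos %s yang %.1f tilt %.2f w %.1f F %s shift %s"%(o["time"],p.round(1),a,np.degrees(np.arccos(-R[2,2])),o["grip_width"],np.round(o["contact_force"],1),d.round(1))
    if ang is not None:
        t=(ang-a+90)%180-90; s+=" world turn %.1f -> tool turn %.1f"%(t,-t)
    print(s)
E
python3 -c "
from h import *
to(517,256.7,110,72)"
```

```text
t=0.70 pos [173.  495.7 225.8] yang 70.8 tilt 0.01 w 91.9 F [-0.2  0.9  0.1] shift [-403.5 -112.3  115.8] world turn 1.2 -> tool turn -1.2
```

>>> play_rows(
  moves=[0, -40, -11, 5, 0, 0, -80, -22, 10, 0, 0, -120, -33, 20, 0, 0, -160, -44, 30, 0, 0, -200, -55, 40, 0, 0, -240, -66, 50, 0, 0, -280, -77, 60, 0, 0, -310, -86, 70, 0],
)

```text
time: 1.37
tool_pos: [439.5, 310.8, 155.8]
tcp_rot: [3.141, 0.001, 2.805]
contact_force: [0.7, 0.8, -0.4]
grip_width: 92.0
```

```bash
python3 -c "
from h import *
to(517,256.7,110,72)"
```

```text
t=1.37 pos [439.5 310.8 155.8] yang 70.7 tilt 0.08 w 92.0 F [ 0.7  0.8 -0.4] shift [-91.  -25.5  45.8] world turn 1.3 -> tool turn -1.3
```

>>> play_rows(
  moves=[0, -35, -10, 12, 0, 0, -70, -20, 25, 0, 0, -91, -25.5, 45, 0, 0, -91, -25.5, 85, 0, 0, -91, -25.5, 110, 0, 0, -91, -25.5, 125, 0, 0, -91, -25.5, 130, 0, 0, -91, -25.5, 130, 0],
)

```text
time: 2.03
tool_pos: [514.2, 258.0, 24.6]
tcp_rot: [-3.14, -0.002, 2.806]
contact_force: [0.2, -0.6, 0.1]
grip_width: 91.4
```

Run:
```python
from h import *
from plant import bot
to(517,256.7,26,72)
for n in("top","scene"):
    c=bot.capture(n)["color"][:,:,::-1]
    cv2.imwrite(f"pics/g1{n}.png",c)
```

```text
t=2.03 pos [514.2 258.   24.6] yang 70.8 tilt 0.15 w 91.4 F [ 0.2 -0.6  0.1] shift [-3.1 -0.3 -1.4] world turn 1.2 -> tool turn -1.2
```

View pics/g1scene.png

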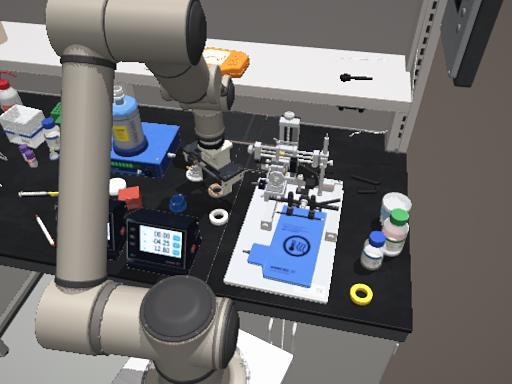

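View pics/g1top.png

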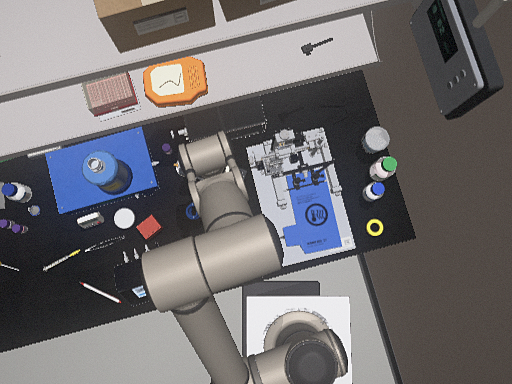

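>>> play_rows(
  moves=[255, -3, 0, -1, 0, 255, -3, 0, -1, 0, 255, -3, 0, -1, 0, 255, -3, 0, -1, 0, 255, -3, 0, -1, 0, 255, -3, 0, -1, 0, 255, -3, 0, -1, 0, 255, -3, 0, -1, 0],
)

```text
time: 2.8
tool_pos: [517.6, 257.3, 26.8]
tcp_rot: [3.142, -0.0, 2.806]
contact_force: [-0.4, -0.1, -0.2]
grip_width: 42.8
```

Run:
```python
from h import *
from plant import bot
to(517,256.7,26,72)
c=bot.capture("scene")["color"][:,:,::-1]
cv2.imwrite(f"pics/g2.png",cv2.resize(c[130:230,160:280],(720,600),interpolation=cv2.INTER_CUBIC))
to(517,256.7,26,72)
```

```text
t=2.80 pos [517.6 257.3  26.8] yang 70.8 tilt 0.00 w 42.8 F [-0.4 -0.1 -0.2] shift [ 0.4 -0.8  0.8] world turn 1.2 -> tool turn -1.2
t=2.85 pos [517.7 257.3  26.8] yang 70.8 tilt 0.00 w 39.0 F [-0.2  0.3  0.3] shift [ 0.4 -0.8  0.8] world turn 1.2 -> tool turn -1.2
```

View pics/g2.png

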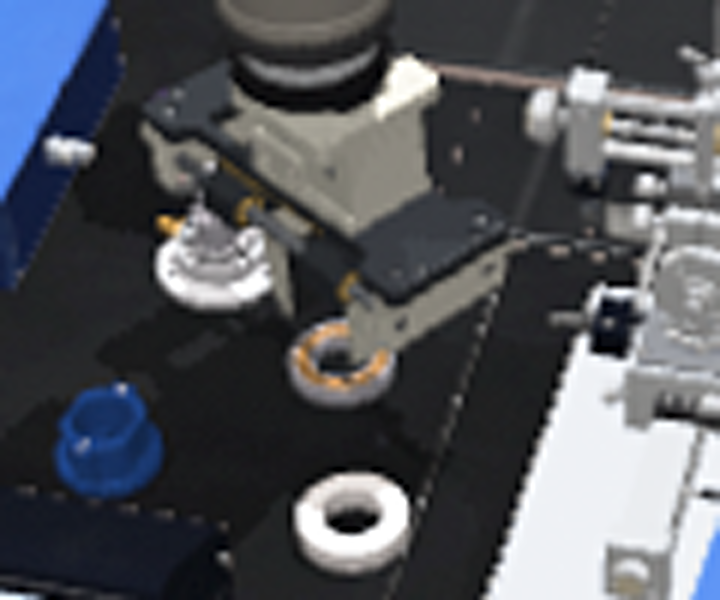

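Run:
```python
from h import *
from plant import bot
c=bot.capture("scene")
to(517,256.7,26,72)
o=bot.get_obs();p=o["tool_pos"];w=o["grip_width"]/2
im=cv2.resize(c["color"][150:215,180:258,::-1],None,fx=10,fy=9,interpolation=cv2.INTER_CUBIC)
P=lambda q:(lambda a:(int((a[0]-180+.5)*10),int((a[1]-150+.5)*9)))(proj(c,q))
y=np.array([.329,.944,0])
for s in(1,-1):
    for z in(22,0): cv2.circle(im,P(p+s*w*y-np.array([0,0,z])),4,(0,255,0) if z else (0,0,255),-1)
cv2.circle(im,P((517,256.7,10)),4,(255,255,0),-1)
cv2.imwrite("pics/g3.png",im)
```

```text
t=2.90 pos [517.6 257.3  26.8] yang 70.8 tilt 0.00 w 35.0 F [-0.5  0.8  0.3] shift [ 0.4 -0.8  0.8] world turn 1.2 -> tool turn -1.2
```

View pics/g3.png

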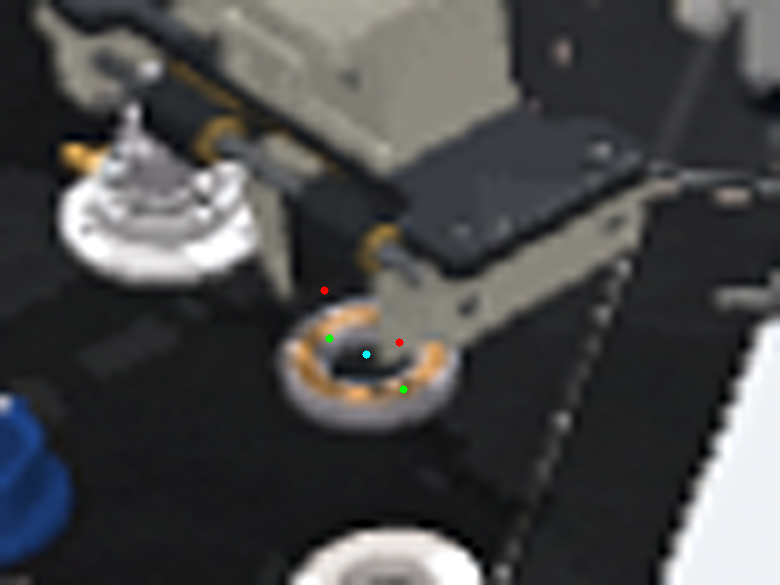

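Run:
```python
from h import *
S=dict(np.load("avg_scene.npz"))
for z in(5,10,15,20,25): print(z,[ray(S,u,v,z)[:2].round(0) for u,v in((219,189.5),(208.5,182),(213.7,186))])
```

```text
5 [array([523., 250.]), array([537., 297.]), array([529., 273.])]
10 [array([519., 247.]), array([533., 293.]), array([525., 270.])]
15 [array([514., 245.]), array([528., 290.]), array([520., 267.])]
20 [array([510., 242.]), array([524., 287.]), array([516., 264.])]
25 [array([506., 239.]), array([519., 284.]), array([511., 261.])]
```

>>> play_rows(
  moves=[50, 0, 0, 0, 0, 50, 0, 0, 0, 0, 50, 0, 0, 0, 0, 50, 0, 0, 0, 0, 50, 0, 0, 0, 0, 50, 0, 0, 0, 0],
)

```text
time: 3.4
tool_pos: [517.7, 257.3, 26.8]
tcp_rot: [3.142, -0.0, 2.806]
contact_force: [0.1, -0.3, 0.7]
grip_width: 70.1
```

Run:
```python
from h import *
from plant import bot
c=bot.capture("scene")
to(517,256.7,26,72)
o=bot.get_obs();p=o["tool_pos"];w=o["grip_width"]/2
im=cv2.resize(c["color"][150:215,180:258,::-1],None,fx=10,fy=9,interpolation=cv2.INTER_CUBIC)
P=lambda q:(lambda a:(int((a[0]-180+.5)*10),int((a[1]-150+.5)*9)))(proj(c,q))
y=np.array([.329,.944,0])
for s in(1,-1):
    for z in(22,0): cv2.circle(im,P(p+s*w*y-np.array([0,0,z])),4,(0,255,0) if z else (0,0,255),-1)
cv2.imwrite("pics/g4.png",im)
```

```text
t=3.45 pos [517.7 257.3  26.9] yang 70.8 tilt 0.01 w 72.4 F [ 0.1  0.  -0.3] shift [ 0.4 -0.8  0.9] world turn 1.2 -> tool turn -1.2
```

View pics/g4.png

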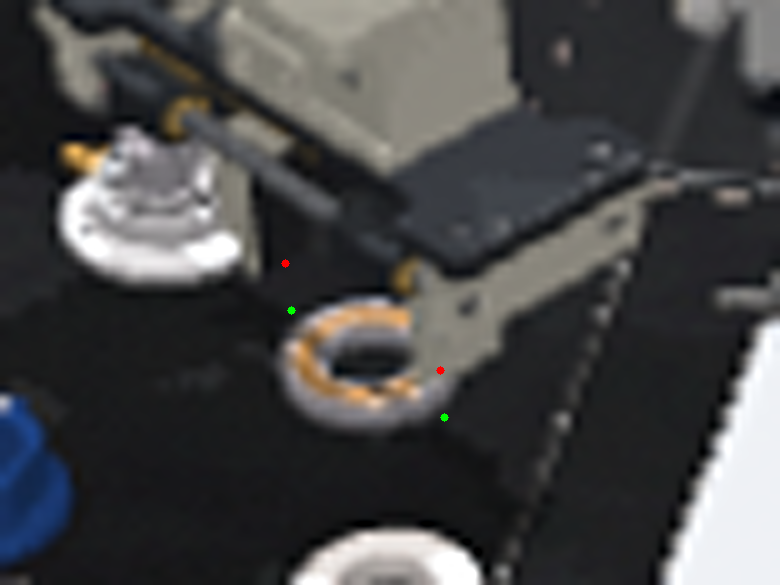

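>>> play_rows(
  moves=[50, 0, 0, 3, 0, 50, 0, 0, 6, 0, 50, 0, 0, 8, 0, 50, 0, 0, 8, 0],
)

```text
time: 3.78
tool_pos: [517.3, 257.2, 18.1]
tcp_rot: [-3.141, -0.001, 2.806]
contact_force: [0.6, -0.4, -0.7]
grip_width: 73.8
```

Run:
```python
from h import *
from plant import bot
c=bot.capture("scene")
to(517,256.7,26,72)
im=cv2.resize(c["color"][150:215,180:258,::-1],None,fx=10,fy=9,interpolation=cv2.INTER_CUBIC)
cv2.imwrite("pics/g5.png",im)
```

```text
t=3.83 pos [517.4 257.2  18.4] yang 70.8 tilt 0.04 w 73.8 F [-0.6  0.4  0. ] shift [ 0.2 -0.6 -7.6] world turn 1.2 -> tool turn -1.2
```

View pics/g5.png

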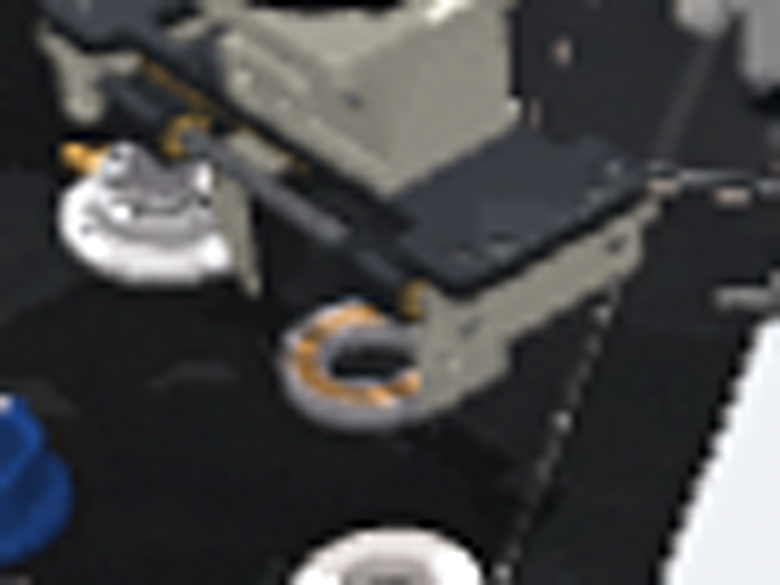

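>>> play_rows(
  moves=[50, 0, 0, 2, 0, 50, 0, 0, 4, 0, 50, 0, 0, 5, 0, 50, 0, 0, 5, 0],
)

```text
time: 4.17
tool_pos: [517.5, 257.3, 13.5]
tcp_rot: [-3.141, -0.0, 2.806]
contact_force: [-0.5, 0.7, -0.6]
grip_width: 73.9
```

>>> play_rows(
  moves=[50, 0, 0, 1, 0, 50, 0, 0, 2, 0, 50, 0, 0, 3, 0, 50, 0, 0, 3, 0],
)

```text
time: 4.5
tool_pos: [517.6, 257.3, 10.6]
tcp_rot: [-3.141, -0.0, 2.806]
contact_force: [-0.5, 0.7, -0.3]
grip_width: 73.8
```

Run:
```python
from h import *
from plant import bot
c=bot.capture("scene")
to(517,256.7,26,72)
im=cv2.resize(c["color"][150:215,180:258,::-1],None,fx=10,fy=9,interpolation=cv2.INTER_CUBIC)
cv2.imwrite("pics/g6.png",im)
```

```text
t=4.55 pos [517.6 257.3  10.7] yang 70.8 tilt 0.01 w 73.8 F [ 0.6 -0.4  0.5] shift [  0.4  -0.8 -15.3] world turn 1.2 -> tool turn -1.2
```

View pics/g6.png

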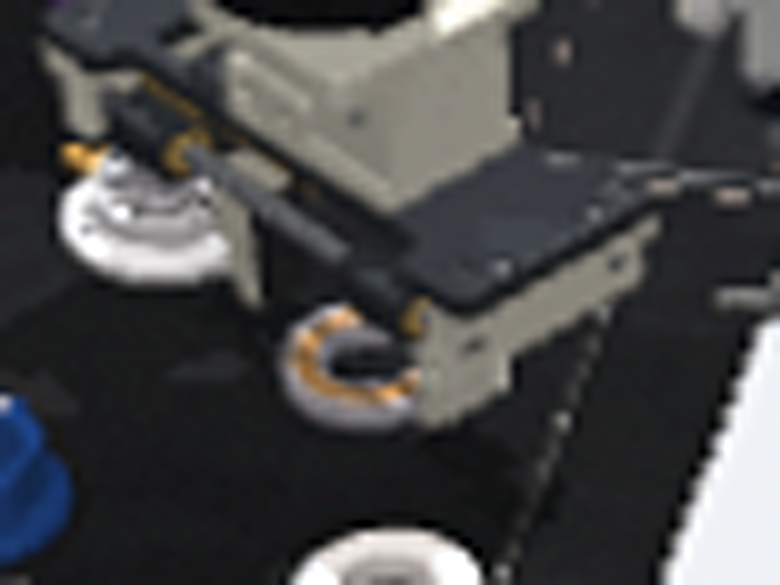

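>>> play_rows(
  moves=[255, 0, 0, 0, 0, 255, 0, 0, 0, 0, 255, 0, 0, 0, 0, 255, 0, 0, 0, 0, 255, 0, 0, 0, 0, 255, 0, 0, 0, 0],
)

```text
time: 5.05
tool_pos: [517.7, 257.3, 10.9]
tcp_rot: [3.141, 0.0, 2.806]
contact_force: [0.3, 0.7, -0.1]
grip_width: 38.3
```

Run:
```python
from h import *
from plant import bot
c=bot.capture("scene")
to(517,256.7,26,72)
im=cv2.resize(c["color"][150:215,180:258,::-1],None,fx=10,fy=9,interpolation=cv2.INTER_CUBIC)
cv2.imwrite("pics/g7.png",im)
```

```text
t=5.10 pos [517.7 257.3  10.8] yang 70.8 tilt 0.00 w 34.4 F [-0.2  0.1  0.3] shift [  0.4  -0.8 -15.2] world turn 1.2 -> tool turn -1.2
```

View pics/g7.png

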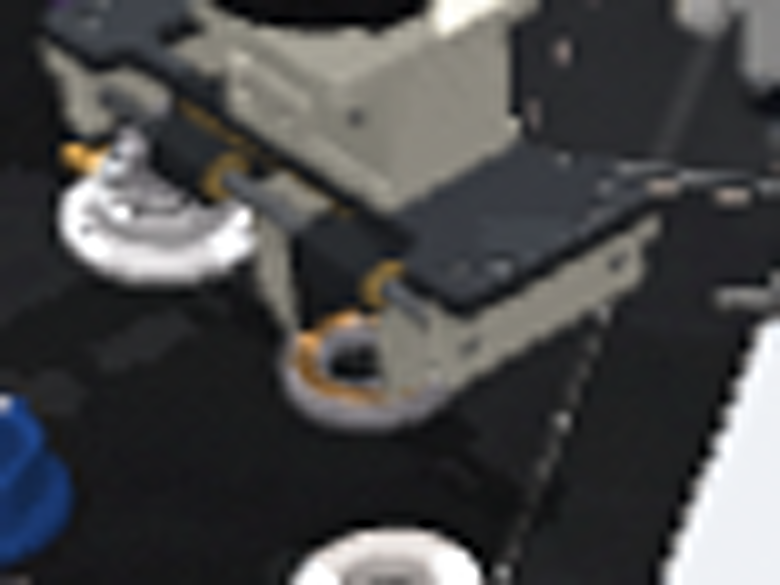

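>>> play_rows(
  moves=[50, 0, 0, 0, 0, 50, 0, 0, 0, 0, 50, 0, 0, 0, 0, 50, 0, 0, 0, 0, 50, 0, 0, 0, 0, 50, 0, 0, 2, 0, 50, 0, 0, 4, 0, 50, 0, 0, 4, 0],
)

```text
time: 5.77
tool_pos: [517.4, 257.2, 6.3]
tcp_rot: [-3.141, -0.001, 2.806]
contact_force: [-0.5, -0.6, -0.4]
grip_width: 73.8
```

>>> play_rows(
  moves=[50, 0, 0, 1, 0, 50, 0, 0, 2, 0, 50, 0, 0, 3, 0, 50, 0, 0, 3, 0],
)

```text
time: 6.1
tool_pos: [517.6, 257.3, 3.6]
tcp_rot: [-3.141, -0.0, 2.806]
contact_force: [-0.1, -0.5, 0.4]
grip_width: 73.9
```

Run:
```python
from h import *
from plant import bot
c=bot.capture("scene")
to(517,256.7,26,72)
im=cv2.resize(c["color"][150:215,180:258,::-1],None,fx=10,fy=9,interpolation=cv2.INTER_CUBIC)
cv2.imwrite("pics/g8.png",im)
```

```text
t=6.15 pos [517.6 257.3   3.7] yang 70.8 tilt 0.01 w 73.3 F [ 0.4 -0.1 -0.6] shift [  0.4  -0.8 -22.3] world turn 1.2 -> tool turn -1.2
```

View pics/g8.png

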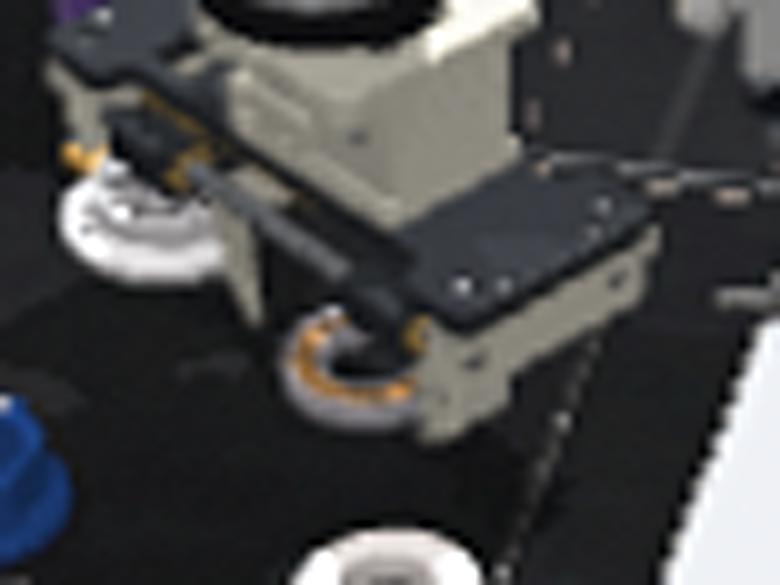

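>>> play_rows(
  moves=[255, 0, 0, 0, 0, 255, 0, 0, 0, 0, 255, 0, 0, 0, 0, 255, 0, 0, 0, 0, 255, 0, 0, 0, 0],
)

```text
time: 6.57
tool_pos: [517.7, 257.3, 3.9]
tcp_rot: [3.141, 0.0, 2.806]
contact_force: [0.6, 0.2, 0.1]
grip_width: 50.2
```

Run:
```python
from h import *
from plant import bot
c=bot.capture("scene")
to(517,256.7,26,72)
im=cv2.resize(c["color"][150:215,180:258,::-1],None,fx=10,fy=9,interpolation=cv2.INTER_CUBIC)
cv2.imwrite("pics/g9.png",im)
```

```text
t=6.62 pos [517.7 257.3   3.9] yang 70.8 tilt 0.01 w 50.2 F [-0.7 -1.  -0.3] shift [  0.5  -0.8 -22.1] world turn 1.2 -> tool turn -1.2
```

View pics/g9.png

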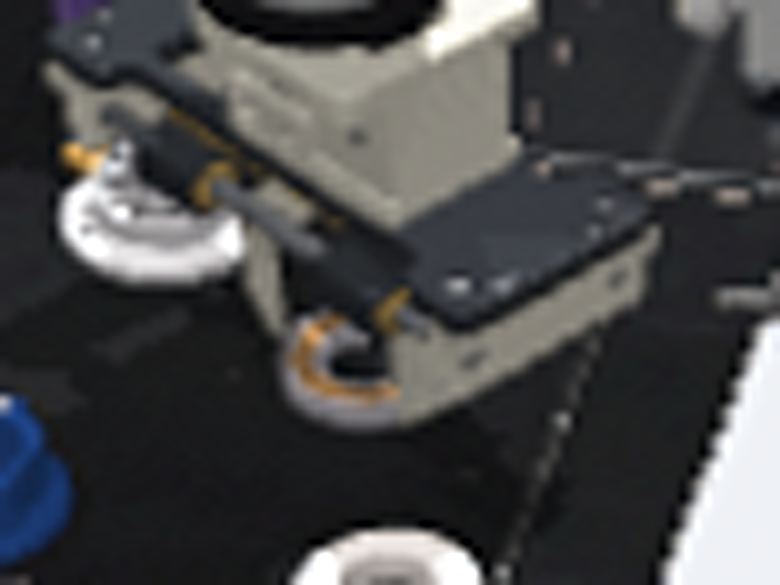

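>>> play_rows(
  moves=[0, 0, 0, 0, 0, 0, 0, 0, 0, 0, 0, 0, 0, 0, 0, 0, 0, 0, 0, 0, 0, 0, 0, 0, 7, 0, 0, 0, 0, 14, 0, 0, 0, 0, 21, 0, 0, 0, 0, 28],
)

```text
time: 7.28
tool_pos: [517.7, 257.3, 3.8]
tcp_rot: [3.142, -0.0, 2.311]
contact_force: [-0.3, -0.1, 0.8]
grip_width: 91.4
```

>>> play_rows(
  moves=[0, 0, 0, 0, 7, 0, 0, 0, 0, 14, 0, 0, 0, 0, 21, 0, 0, 0, 0, 28, 0, 0, 0, 0, 35, 0, 0, 0, 0, 42, 0, 0, 0, 0, 49, 0, 0, 0, 0, 56],
)

```text
time: 7.95
tool_pos: [517.7, 257.3, 3.8]
tcp_rot: [3.142, -0.0, 1.334]
contact_force: [0.3, -1.0, -0.4]
grip_width: 91.6
```

>>> play_rows(
  moves=[60, 0, 0, 0, 7, 60, 0, 0, 0, 12, 60, 0, 0, 0, 12, 255, 0, 0, 0, 12, 255, 0, 0, 0, 12, 255, 0, 0, 0, 12, 255, 0, 0, 0, 12],
)

```text
time: 8.53
tool_pos: [517.7, 257.3, 3.8]
tcp_rot: [3.142, -0.0, 1.131]
contact_force: [0.3, -0.3, -0.7]
grip_width: 50.3
```

>>> play_rows(
  moves=[30, 0, 0, 0, 0, 0, 0, 0, 0, 0, 0, 0, 0, 0, 0, 0, 0, 0, -38, 0, 0, 8, -17, -70, 0, 0, 24, -50, -90, 0, 0, 40, -85, -100, 0, 0, 66, -142, -100, 0],
)

```text
time: 9.2
tool_pos: [431.9, 362.9, 107.0]
tcp_rot: [3.138, -0.005, 1.129]
contact_force: [1.4, 1.6, 0.0]
grip_width: 90.9
```

Run:
```python
from plant import bot
from h import *
to(517.7,257.3,3.8,72)
for n in("top","scene"):
    cs=[bot.capture(n) for _ in range(3)]
    im=np.mean([c["color"].astype(float) for c in cs],0)
    np.savez(f"avg2_{n}.npz",color=im,**{k:cs[0][k] for k in("fx","fy","cx","cy","world_to_cam")})
    cv2.imwrite(f"pics/c1{n}.png",im[:,:,::-1])
L=lambda im:im.mean(2)
T=dict(np.load("avg2_top.npz"));S=dict(np.load("avg2_scene.npz"))
jobs=[("T base",T,(170,151,31,31),lambda im:im[...,2],100,4),("T disc",T,(203,165,26,26),L,95,5),("T spacer",T,(222,194,26,26),L,115,7),
("S disc",S,(203,176,28,28),L,85,5),("S spacer",S,(205,203,28,28),L,95,7)]
for n,c,b,ch,th,z in jobs:
    u,v,A,m,_=sub(c,c["color"],b,ch,th);p=ray(c,u,v,z);print(n,round(u,2),round(v,2),round(A,1),p.round(1))
```

```text
t=9.20 pos [431.9 362.9 107. ] yang -25.3 tilt 0.35 w 90.9 F [1.4 1.6 0. ] shift [-59.3 122.4 103.3] world turn -82.7 -> tool turn 82.7
T base 187.57 162.72 193.2 [563.9 347.1   4. ]
T disc 215.41 177.74 224.0 [514.9 257.2   5. ]
T spacer 235.03 206.67 228.7 [421.8 194.1   7. ]
S disc 216.19 189.59 203.7 [518.8 257.9   5. ]
S spacer 218.45 216.39 265.1 [424.9 194.2   7. ][ WARN:0@4.093] global loadsave.cpp:1063 imwrite_ Unsupported depth image for selected encoder is fallbacked to CV_8U.
```

View pics/c1top.png

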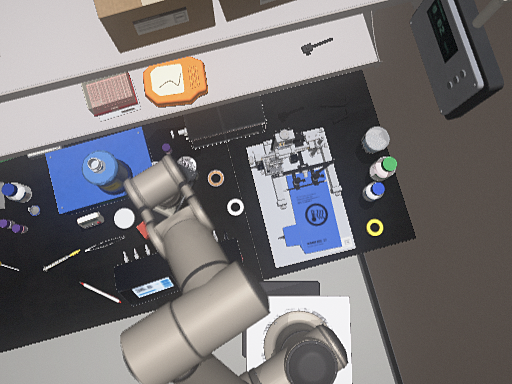

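View pics/c1scene.png

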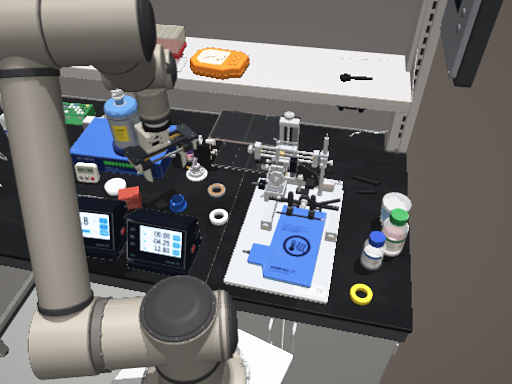

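Run:
```python
from h import *
from scipy.optimize import least_squares
T=dict(np.load("avg_top.npz"));S=dict(np.load("avg_scene.npz"))
def fit(c,box,cen,thr,f=8):
    x,y,w,h=box
    g=c["color"].mean(2)[y:y+h,x:x+w].astype(np.float32)
    G=cv2.resize(g,None,fx=f,fy=f,interpolation=cv2.INTER_CUBIC)
    m=comp(G>thr,(w*f/2,h*f/2),300)
    k=max(cv2.findContours(m.astype(np.uint8),cv2.RETR_EXTERNAL,cv2.CHAIN_APPROX_NONE)[0],key=len)[:,0,:]
    W=c["world_to_cam"];o=-W[:3,:3].T@W[:3,3]
    near=(o[:2]-np.array(cen));near/=np.linalg.norm(near)
    P=np.array([ray(c,x+(a+.5)/f-.5,y+(b+.5)/f-.5,0)[:2] for a,b in k])
    d=P-np.array(cen);cs=d@near/np.linalg.norm(d,axis=1)
    Q=P[cs>0.2]
    r=least_squares(lambda p:np.hypot(Q[:,0]-p[0],Q[:,1]-p[1])-p[2],[*cen,33],loss="soft_l1")
    r2=least_squares(lambda p:np.hypot(Q[:,0]-p[0],Q[:,1]-p[1])-33,cen,loss="soft_l1")
    print(r.x.round(1),r2.x.round(1),len(Q))
for th in(80,110,140): fit(T,(170,151,31,31),(553,354),th)
for th in(80,110,140): fit(S,(180,160,30,24),(557,354),th)
```

```text
[553.6 353.8  34. ] [552.5 353.1] 211
[553.5 353.9  33.5] [553.  353.6] 206
[553.3 353.8  32.9] [553.5 353.9] 205
[557.  353.8  33.7] [556.4 353.2] 188
[557.5 354.   33.2] [557.3 353.9] 180
[558.1 354.4  32.9] [558.2 354.5] 175
```

>>> play_rows(
  moves=[0, -15, 33, 0, -7, 0, -32, 70, 0, -14, 0, -50, 107, 0, -21, 0, -66, 142, 0, -28, 0, -66, 142, 10, -35, 0, -66, 142, 20, -42, 0, -66, 142, 30, -49, 0, -66, 142, 40, -56],
)

```text
time: 10.17
tool_pos: [532.2, 239.0, 62.9]
tcp_rot: [-3.141, -0.0, 2.105]
contact_force: [-0.2, 0.4, -0.2]
grip_width: 91.4
```

>>> play_rows(
  moves=[0, 0, 0, 10, -7, 0, 0, 0, 20, -14, 0, 0, 0, 30, -21, 0, 0, 0, 40, -28, 0, 0, 0, 48, -35, 0, 0, 0, 54, -40, 40, 0, 0, 57, -40, 40, 0, 0, 59, -40],
)

```text
time: 10.83
tool_pos: [531.6, 240.0, 4.1]
tcp_rot: [-3.141, -0.001, 2.796]
contact_force: [-0.3, 0.2, 0.4]
grip_width: 82.3
```

Run:
```python
from h import *
to(517.7,257.3,4,70)
```

```text
t=10.83 pos [531.6 240.    4.1] yang 70.2 tilt 0.06 w 82.3 F [-0.3  0.2  0.4] shift [18.9 11.6  0.1] world turn -0.2 -> tool turn 0.2
```

>>> play_rows(
  moves=[0, 10, 6, 0, 0, 0, 19, 11.6, 0, 0, 30, 19, 11.6, 0, 0, 30, 19, 11.6, 0, 0],
)

```text
time: 11.17
tool_pos: [516.8, 259.5, 5.3]
tcp_rot: [3.141, 0.0, 2.802]
contact_force: [0.2, 0.1, -1.2]
grip_width: 83.6
```

>>> play_rows(
  moves=[255, 0, 0, 0, 0, 255, 0, 0, 0, 0, 255, 0, 0, 0, 0, 255, 0, 0, 0, 0, 255, 0, 0, 0, 0, 255, 0, 0, 0, 0],
)

```text
time: 11.67
tool_pos: [517.3, 258.5, 4.8]
tcp_rot: [3.142, 0.0, 2.8]
contact_force: [-0.4, -1.0, 0.9]
grip_width: 50.2
```

Run:
```python
from h import *
to(517.7,257.3,4,70)
to(556.2,353.7,100,70)
```

```text
t=11.67 pos [517.3 258.5   4.8] yang 70.5 tilt 0.01 w 50.2 F [-0.4 -1.   0.9] shift [-0.7 -1.   0.8] world turn -0.5 -> tool turn 0.5
t=11.67 pos [517.3 258.5   4.8] yang 70.5 tilt 0.01 w 50.2 F [-0.4 -1.   0.9] shift [ -4.8 102.8 -95.2] world turn -0.5 -> tool turn 0.5
```

>>> play_rows(
  moves=[255, 0, 0, -30, 0, 255, 0, 0, -60, 0, 255, 0, 0, -80, 0, 255, -1, 30, -82, 0, 255, -3, 65, -82, 0, 255, -4, 95, -82, 0, 255, -4.1, 102.8, -82, 0, 255, -4.1, 102.8, -82, 0],
)

```text
time: 12.33
tool_pos: [555.4, 355.8, 86.2]
tcp_rot: [3.141, -0.0, 2.803]
contact_force: [-0.2, -0.9, -1.2]
grip_width: 50.0
```

Run:
```python
from h import *
from plant import bot
to(556.9,353.5,86,70)
for n in("scene","top"):
    c=bot.capture(n)["color"][:,:,::-1]; cv2.imwrite(f"pics/d1{n}.png",c)
    z=c[110:190,150:256] if n=="scene" else c[110:210,130:263]
    cv2.imwrite(f"pics/d1{n}z.png",cv2.resize(z,(795,600),interpolation=cv2.INTER_CUBIC))
to(556.9,353.5,86,70)
```

```text
t=12.33 pos [555.4 355.8  86.2] yang 70.6 tilt 0.02 w 50.0 F [-0.2 -0.9 -1.2] shift [-2.1 -1.7  0.2] world turn -0.6 -> tool turn 0.6
t=12.43 pos [554.7 353.3  86.1] yang 70.5 tilt 0.12 w 50.0 F [ 0.2 -0.3  0.4] shift [-2.   0.9  0.1] world turn -0.5 -> tool turn 0.5
```

View pics/d1scenez.png

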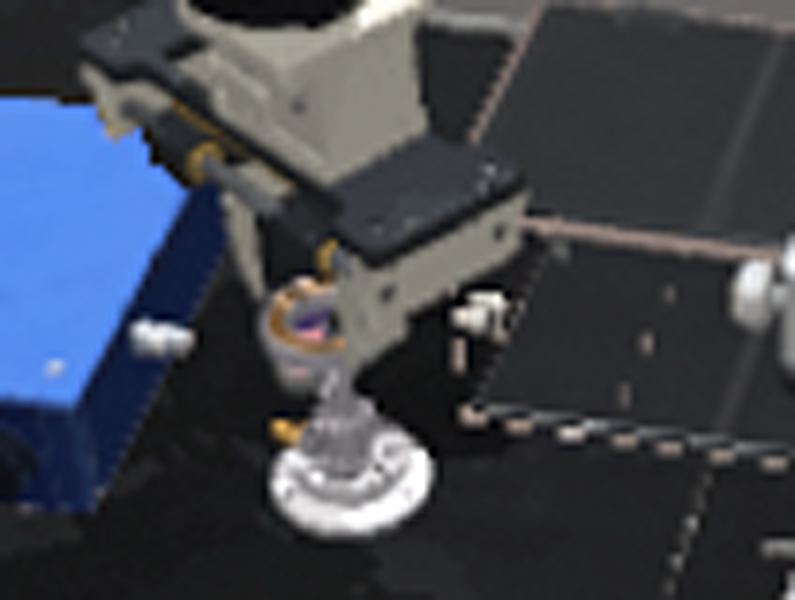

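View pics/d1topz.png

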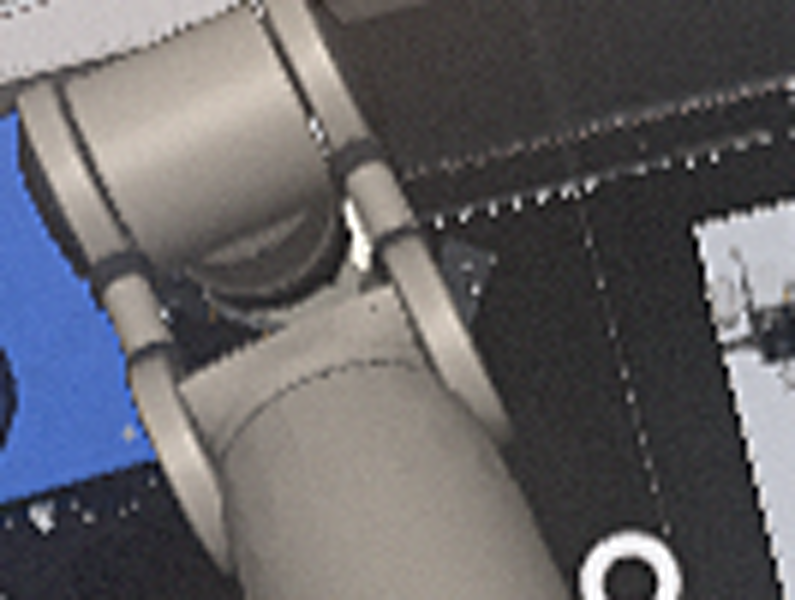

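Run:
```python
from h import *
S=dict(np.load("avg_scene.npz"))
z=lambda p:np.round([(proj(S,np.add(p,(1.1,.6,0)))[0]-150+.5)*7.5,(proj(S,np.add(p,(1.1,.6,0)))[1]-110+.5)*7.5],0)
print("disc mid",z((556.2,353.7,86)),"disc bottom front",z((556.2-23,353.7-12,81)),"tip",z((556.2,353.7,68)),"lugs end",z((568,353.2,60)),z((544,354.2,60)), "foot",z((556.2,353.7,0)))
to(556.9,353.5,86,70)
```

```text
disc mid [330. 323.] disc bottom front [326. 374.] tip [335. 358.] lugs end [354. 357.] [320. 390.] foot [352. 482.]
t=12.43 pos [554.7 353.3  86.1] yang 70.5 tilt 0.12 w 50.0 F [ 0.2 -0.3  0.4] shift [-2.   0.9  0.1] world turn -0.5 -> tool turn 0.5
```

>>> play_rows(
  moves=[255, 0, 0, 5, 0, 255, 0, 0, 8, 0, 255, 0, 0, 8, 0],
)

```text
time: 12.68
tool_pos: [554.8, 352.8, 77.9]
tcp_rot: [-3.14, -0.001, 2.799]
contact_force: [0.2, -0.2, -1.1]
grip_width: 50.5
```

Run:
```python
from h import *
to(555.5,353.9,24.8,70)
```

```text
t=12.68 pos [554.8 352.8  77.9] yang 70.4 tilt 0.12 w 50.5 F [ 0.2 -0.2 -1.1] shift [-0.3  1.4 53.1] world turn -0.4 -> tool turn 0.4
```

>>> play_rows(
  moves=[255, 0, 1.3, 6, 0, 255, 0, 1.3, 16, 0, 255, 0, 1.3, 26, 0, 255, 0, 1.3, 34, 0, 255, 0, 1.3, 38, 0, 255, 0, 1.3, 38, 0],
)

```text
time: 13.18
tool_pos: [555.0, 354.9, 38.9]
tcp_rot: [-3.14, -0.002, 2.801]
contact_force: [1.1, 0.3, -0.2]
grip_width: 49.8
```

Run:
```python
from h import *
to(555.5,353.9,24.8,70)
```

```text
t=13.18 pos [555.  354.9  38.9] yang 70.5 tilt 0.17 w 49.8 F [ 1.1  0.3 -0.2] shift [-0.8 -0.7 14.1] world turn -0.5 -> tool turn 0.5
```

>>> play_rows(
  moves=[255, 0, -0.5, 4, 0, 255, 0, -0.5, 8, 0, 255, 0, -0.5, 11, 0, 255, 0, -0.5, 13, 0, 255, 0, -0.5, 13, 0],
)

```text
time: 13.6
tool_pos: [555.5, 354.8, 27.4]
tcp_rot: [-3.141, -0.0, 2.801]
contact_force: [-0.1, -0.2, -0.6]
grip_width: 50.2
```

>>> play_rows(
  moves=[255, 0, 0, 1, 0, 255, 0, 0, 1, 0, 255, 0, 0, 1, 0],
)

```text
time: 13.85
tool_pos: [555.8, 354.9, 27.0]
tcp_rot: [3.141, 0.0, 2.801]
contact_force: [0.1, -0.7, -0.9]
grip_width: 50.0
```

>>> play_rows(
  moves=[255, 0, 0, 1, 0, 255, 0, 0, 1.5, 0, 255, 0, 0, 1.5, 0, 255, 0, 0, 1.5, 0],
)

```text
time: 14.18
tool_pos: [555.7, 354.8, 25.3]
tcp_rot: [3.142, -0.0, 2.801]
contact_force: [-0.0, -0.3, -0.6]
grip_width: 50.0
```

>>> play_rows(
  moves=[255, 0, 0, 0.8, 0, 255, 0, 0, 0.8, 0, 255, 0, 0, 0.8, 0],
)

```text
time: 14.43
tool_pos: [555.9, 354.9, 24.9]
tcp_rot: [3.141, 0.0, 2.801]
contact_force: [-1.9, -0.8, 2.3]
grip_width: 50.1
```

>>> play_rows(
  moves=[200, 0, 0, 0, 0, 60, 0, 0, 0, 0, 60, 0, 0, 0, 0, 60, 0, 0, 0, 0, 60, 0, 0, 0, 0, 60, 0, 0, -10, 0, 60, 0, 0, -40, 0, 60, 0, 0, -70, 0],
)

```text
time: 15.1
tool_pos: [554.8, 354.4, 94.4]
tcp_rot: [-3.139, -0.002, 2.801]
contact_force: [0.4, 0.7, 1.4]
grip_width: 69.9
```

Run:
```python
from h import *
from plant import bot
to(424.5,194,80,70)
c=bot.capture("scene")["color"][:,:,::-1]
z=c[110:190,150:256]
cv2.imwrite(f"pics/d2.png",cv2.resize(z,(795,600),interpolation=cv2.INTER_CUBIC))
```

```text
t=15.10 pos [554.8 354.4  94.4] yang 70.5 tilt 0.20 w 69.9 F [0.4 0.7 1.4] shift [  69.1 -194.7   15.1] world turn -0.5 -> tool turn 0.5
```

View pics/d2.png

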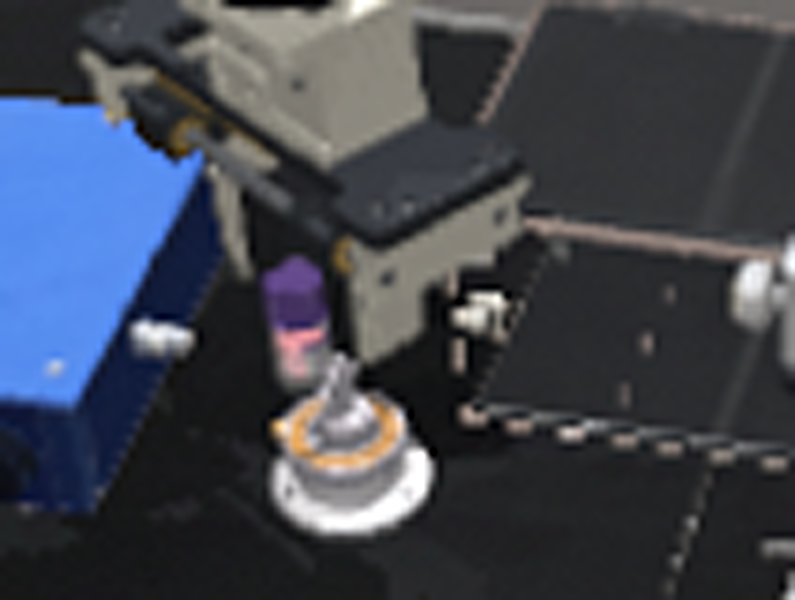

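>>> play_rows(
  moves=[60, 13, -36, 0, 0, 60, 26, -73, 0, 0, 60, 38, -108, 0, 0, 60, 50, -142, 0, 0, 60, 62, -176, 0, 0, 60, 69.1, -194.7, 10, 0, 60, 69.1, -194.7, 30, 0, 60, 69.1, -194.7, 30, 0],
)

```text
time: 15.82
tool_pos: [423.8, 193.3, 63.3]
tcp_rot: [-3.14, -0.003, 2.799]
contact_force: [-1.0, -0.9, -1.1]
grip_width: 70.7
```

Run:
```python
from h import *
to(424.3,194,6,70)
```

```text
t=15.82 pos [423.8 193.3  63.3] yang 70.4 tilt 0.17 w 70.7 F [-1.  -0.9 -1.1] shift [-0.4  0.9 57.3] world turn -0.4 -> tool turn 0.4
```

>>> play_rows(
  moves=[60, 0, 0.4, 25, 0, 60, 0, 0.4, 45, 0, 60, 0, 0.4, 54, 0, 60, 0, 0.4, 57, 0, 60, 0, 0.4, 57, 0],
)

```text
time: 16.23
tool_pos: [425.9, 195.1, 7.6]
tcp_rot: [-3.141, -0.0, 2.801]
contact_force: [-0.7, -0.1, 0.9]
grip_width: 70.5
```

>>> play_rows(
  moves=[255, 0, 0, 0, 0, 255, 0, 0, 0, 0, 255, 0, 0, 0, 0, 255, 0, 0, 0, 0, 255, 0, 0, 0, 0],
)

```text
time: 16.65
tool_pos: [426.2, 195.1, 8.3]
tcp_rot: [3.141, 0.001, 2.801]
contact_force: [-0.7, -0.3, 5.0]
grip_width: 50.5
```

Run:
```python
from h import *
to(424.3,194,6,70)
to(556.2,353.7,6,70)
```

```text
t=16.65 pos [426.2 195.1   8.3] yang 70.5 tilt 0.10 w 50.5 F [-0.7 -0.3  5. ] shift [ 1.4 -1.6  2.3] world turn -0.5 -> tool turn 0.5
t=16.65 pos [426.2 195.1   8.3] yang 70.5 tilt 0.10 w 50.5 F [-0.7 -0.3  5. ] shift [-69.5 193.    2.6] world turn -0.5 -> tool turn 0.5
```

Run:
```python
from h import *
from plant import bot
c=bot.capture("scene")["color"][:,:,::-1]
z=c[150:240,170:290]
cv2.imwrite(f"pics/e1.png",cv2.resize(z,(800,600),interpolation=cv2.INTER_CUBIC))
to(424.3,194,6,70)
```

```text
t=16.70 pos [426.2 195.1   8.3] yang 70.5 tilt 0.10 w 50.2 F [-0.2  0.3  6.8] shift [ 1.4 -1.6  2.3] world turn -0.5 -> tool turn 0.5
```

View pics/e1.png

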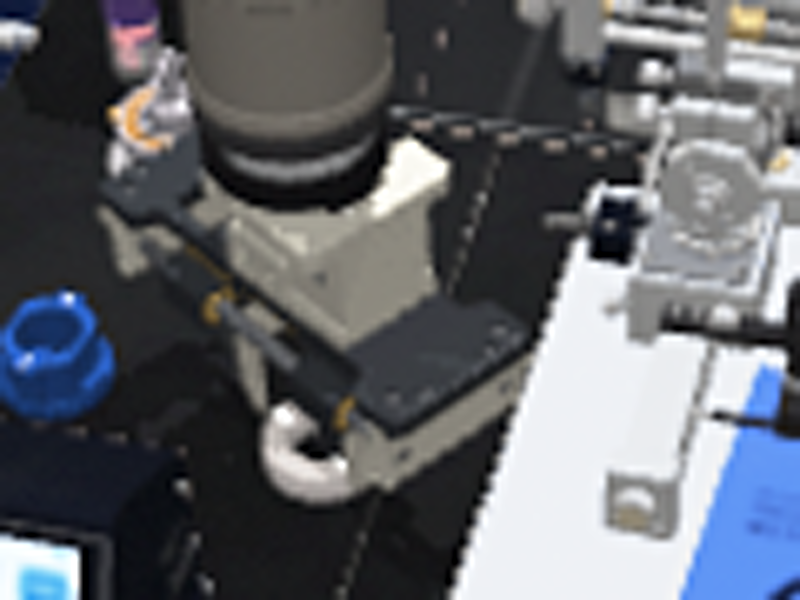

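>>> play_rows(
  moves=[255, 0, 0, -25, 0, 255, 0, 0, -55, 0, 255, -8, 22, -78, 0, 255, -20, 55, -80, 0, 255, -33, 90, -80, 0, 255, -46, 125, -80, 0, 255, -58, 158, -80, 0, 255, -66, 180, -80, 0],
)

```text
time: 17.37
tool_pos: [549.5, 344.8, 87.6]
tcp_rot: [3.14, 0.001, 2.801]
contact_force: [-0.2, -0.7, -1.4]
grip_width: 50.3
```

Run:
```python
from h import *
to(557.5,353.2,38.3,70)
```

```text
t=17.37 pos [549.5 344.8  87.6] yang 70.5 tilt 0.10 w 50.3 F [-0.2 -0.7 -1.4] shift [-4.7 10.5 49.3] world turn -0.5 -> tool turn 0.5
```

>>> play_rows(
  moves=[255, -3, 7, 0, 0, 255, -4.8, 12, 0, 0, 255, -4.8, 12, 3, 0, 255, -4.8, 12, 3, 0],
)

```text
time: 17.7
tool_pos: [555.5, 351.0, 83.6]
tcp_rot: [-3.14, -0.002, 2.8]
contact_force: [-0.4, -0.2, -1.2]
grip_width: 50.3
```

Run:
```python
from h import *
from plant import bot
c=bot.capture("scene")["color"][:,:,::-1]
z=c[110:190,150:256]
cv2.imwrite(f"pics/e2.png",cv2.resize(z,(795,600),interpolation=cv2.INTER_CUBIC))
to(554.9,354.2,38.3,70)
```

```text
t=17.75 pos [555.5 350.9  84. ] yang 70.4 tilt 0.12 w 50.0 F [-0.1  0.8 -0.3] shift [ 1.6  3.  45.7] world turn -0.4 -> tool turn 0.4
```

View pics/e2.png

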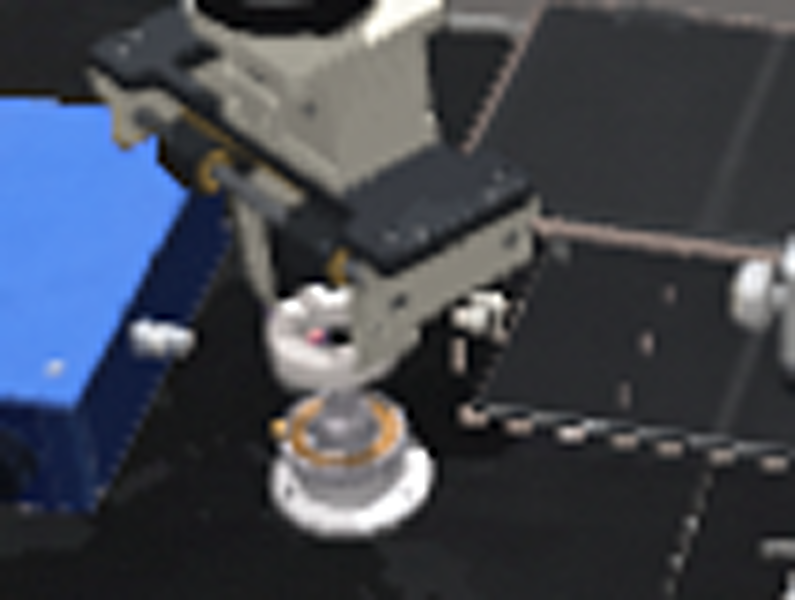

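>>> play_rows(
  moves=[255, -1, 2.4, 4, 0, 255, -1, 2.4, 12, 0, 255, -1, 2.4, 20, 0, 255, -1, 2.4, 20, 0],
)

```text
time: 18.08
tool_pos: [557.0, 353.2, 62.2]
tcp_rot: [-3.139, -0.003, 2.8]
contact_force: [-1.1, -0.1, -0.7]
grip_width: 50.4
```

Run:
```python
from h import *
to(557.5,353.2,38.3,70)
```

```text
t=18.08 pos [557.  353.2  62.2] yang 70.4 tilt 0.22 w 50.4 F [-1.1 -0.1 -0.7] shift [-0.5  0.3 23.9] world turn -0.4 -> tool turn 0.4
```

>>> play_rows(
  moves=[255, -0.3, 0, 5, 0, 255, -0.3, 0, 10, 0, 255, -0.3, 0, 15, 0, 255, -0.3, 0, 19, 0, 255, -0.3, 0, 20, 0, 255, -0.3, 0, 20, 0],
)

```text
time: 18.58
tool_pos: [558.4, 353.8, 44.0]
tcp_rot: [-3.141, -0.001, 2.801]
contact_force: [-0.7, 0.3, -0.4]
grip_width: 50.2
```

>>> play_rows(
  moves=[255, 0, 0, 1, 0, 255, 0, 0, 2, 0, 255, 0, 0, 2, 0, 255, 0, 0, 2, 0],
)

```text
time: 18.92
tool_pos: [558.6, 354.0, 42.7]
tcp_rot: [3.141, 0.0, 2.801]
contact_force: [0.9, -0.5, -0.9]
grip_width: 50.2
```

>>> play_rows(
  moves=[255, 0.8, 0, 1, 0, 255, 0.8, 0, 2, 0, 255, 0.8, 0, 3, 0, 255, 0.8, 0, 3, 0, 255, 0.8, 0, 3, 0],
)

```text
time: 19.33
tool_pos: [557.8, 354.2, 39.4]
tcp_rot: [-3.142, -0.0, 2.801]
contact_force: [-0.6, -0.1, -0.7]
grip_width: 50.0
```

>>> play_rows(
  moves=[255, 0, 0, 0.7, 0, 255, 0, 0, 1.4, 0, 255, 0, 0, 1.4, 0, 255, 0, 0, 1.4, 0],
)

```text
time: 19.67
tool_pos: [557.9, 354.3, 38.4]
tcp_rot: [3.141, 0.0, 2.801]
contact_force: [-0.2, -1.0, 1.6]
grip_width: 50.3
```

Contact at the expected height (38.4 against 38.3). I'll release and rise.

>>> play_rows(
  moves=[200, 0, 0, 0, 0, 60, 0, 0, 0, 0, 60, 0, 0, 0, 0, 60, 0, 0, 0, 0, 60, 0, 0, 0, 0, 60, 0, 0, -10, 0, 60, 0, 0, -35, 0, 60, 0, 0, -60, 0],
)

```text
time: 20.33
tool_pos: [557.1, 353.9, 98.3]
tcp_rot: [-3.14, -0.002, 2.801]
contact_force: [0.6, 0.6, 0.5]
grip_width: 70.1
```

Run:
```python
from h import *
from plant import bot
c=bot.capture("scene")["color"][:,:,::-1]
z=c[110:190,150:256]
cv2.imwrite(f"pics/e3.png",cv2.resize(z,(795,600),interpolation=cv2.INTER_CUBIC))
to(411.5,325.5,100,96.5)
```

```text
t=20.38 pos [560.1 355.4 105.2] yang 70.5 tilt 0.46 w 70.4 F [1.6 1.4 3.9] shift [130.1 -77.9   4. ] world turn 26.0 -> tool turn -26.0
```

View pics/e3.png

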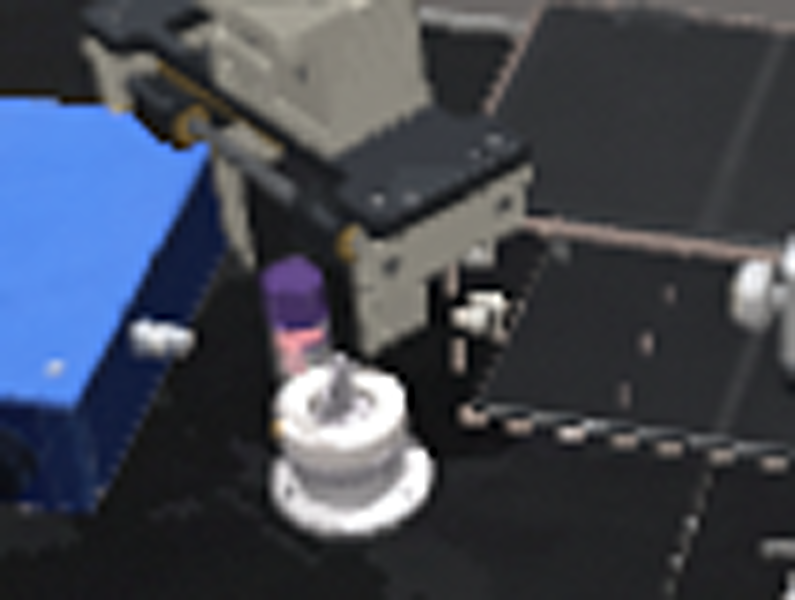

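>>> play_rows(
  moves=[60, 20, -12, 0, -6, 60, 50, -30, 0, -13, 60, 82, -48, 0, -20, 60, 112, -66, 0, -26, 60, 128.5, -76, 0, -26, 60, 128.5, -76, 25, -26, 60, 128.5, -76, 45, -26, 60, 128.5, -76, 45, -26],
)

```text
time: 21.05
tool_pos: [409.4, 324.7, 51.1]
tcp_rot: [-3.14, -0.004, -3.028]
contact_force: [-0.3, -0.3, -0.6]
grip_width: 70.2
```

Run:
```python
from h import *
from plant import bot
to(411.5,325.5,14,96.5)
c=bot.capture("scene")["color"][:,:,::-1]
cv2.imwrite(f"pics/f1.png",cv2.resize(c[140:230,120:240],(800,600),interpolation=cv2.INTER_CUBIC))
to(411.5,325.5,14,96.5)
```

```text
t=21.05 pos [409.4 324.7  51.1] yang 96.5 tilt 0.26 w 70.2 F [-0.3 -0.3 -0.6] shift [-2.4  0.7 37.1] world turn 0.0 -> tool turn -0.0
t=21.10 pos [410.4 325.1  52.5] yang 96.5 tilt 0.16 w 70.8 F [-1.   0.4  0.3] shift [-1.2  0.3 38.5] world turn 0.0 -> tool turn -0.0
```

View pics/f1.png

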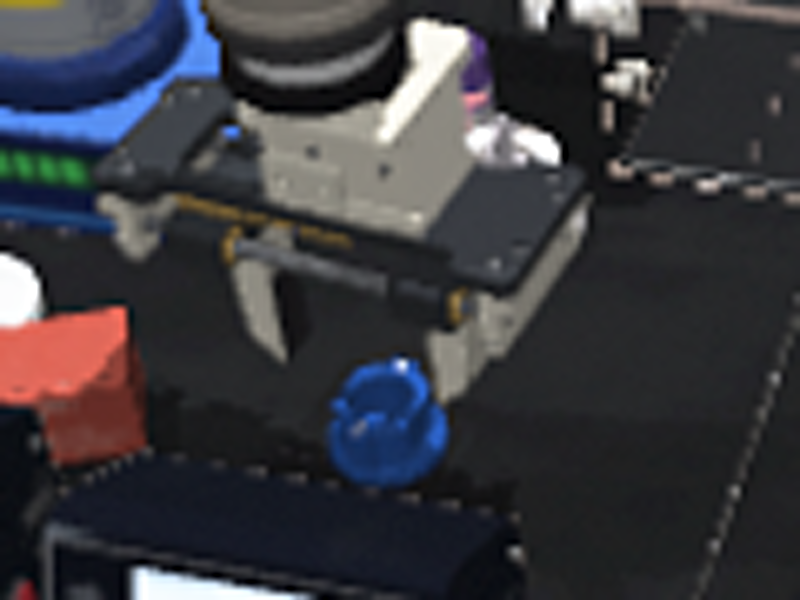

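>>> play_rows(
  moves=[60, -0.5, 0, 15, 0, 60, -0.5, 0, 28, 0, 60, -0.5, 0, 35, 0, 60, -0.5, 0, 38, 0, 60, -0.5, 0, 38, 0, 60, -0.5, 0, 38, 0],
)

```text
time: 21.6
tool_pos: [412.4, 325.9, 15.9]
tcp_rot: [3.141, 0.001, -3.029]
contact_force: [-0.1, 0.2, 0.2]
grip_width: 70.0
```

Run:
```python
from h import *
to(411.5,325.5,14,96.5)
```

```text
t=21.60 pos [412.4 325.9  15.9] yang 96.5 tilt 0.07 w 70.0 F [-0.1  0.2  0.2] shift [ 0.9 -0.3  1.9] world turn 0.0 -> tool turn -0.0
```

>>> play_rows(
  moves=[255, 0.5, 0, 1, 0, 255, 0.5, 0, 1, 0, 255, 0.5, 0, 1, 0, 255, 0.5, 0, 1, 0, 255, 0.5, 0, 1, 0, 255, 0.5, 0, 1, 0, 255, 0.5, 0, 1, 0],
)

```text
time: 22.18
tool_pos: [411.3, 325.6, 14.2]
tcp_rot: [3.141, 0.0, -3.029]
contact_force: [-0.7, 0.2, 1.7]
grip_width: 35.7
```

Run:
```python
from h import *
to(411.5,325.5,14,96.5)
to(556.2,353.7,0,87.5)
```

```text
t=22.18 pos [411.3 325.6  14.2] yang 96.5 tilt 0.01 w 35.7 F [-0.7  0.2  1.7] shift [-0.1 -0.1  0.2] world turn 0.0 -> tool turn -0.0
t=22.18 pos [411.3 325.6  14.2] yang 96.5 tilt 0.01 w 35.7 F [-0.7  0.2  1.7] shift [-147.1   11.6   14.3] world turn -9.0 -> tool turn 9.0
```

>>> play_rows(
  moves=[255, 0, 0, -30, 0, 255, 0, 0, -62, 0, 255, -15, 1, -76, 3, 255, -45, 3.5, -76, 6, 255, -82, 6.5, -76, 10, 255, -118, 9.3, -76, 10, 255, -140, 11, -76, 10, 255, -147, 11.6, -76, 10],
)

```text
time: 22.85
tool_pos: [559.2, 353.5, 89.7]
tcp_rot: [3.141, 0.002, 3.078]
contact_force: [-0.3, -0.6, -0.7]
grip_width: 35.9
```

>>> play_rows(
  moves=[255, 0, 0, 0, 0, 255, 0, 0, 0, 0, 255, 0, 0, 0, 0],
)

```text
time: 23.1
tool_pos: [554.4, 353.5, 89.8]
tcp_rot: [-3.141, -0.002, 3.08]
contact_force: [-0.6, -0.4, 0.0]
grip_width: 35.7
```

Run:
```python
from h import *
from plant import bot
to(556.2,353.7,58.2,86.5)
c=bot.capture("scene")["color"][:,:,::-1]
z=c[110:190,150:256]
cv2.imwrite(f"pics/f2.png",cv2.resize(z,(795,600),interpolation=cv2.INTER_CUBIC))
to(556.2,353.7,58.2,86.5)
```

```text
t=23.10 pos [554.4 353.5  89.8] yang 86.5 tilt 0.11 w 35.7 F [-0.6 -0.4  0. ] shift [-1.8  0.3 31.6] world turn 0.0 -> tool turn -0.0
t=23.15 pos [554.5 353.6  90.1] yang 86.5 tilt 0.08 w 35.7 F [ 0.3 -0.1 -0.4] shift [-1.7  0.2 31.9] world turn -0.0 -> tool turn 0.0
```

View pics/f2.png

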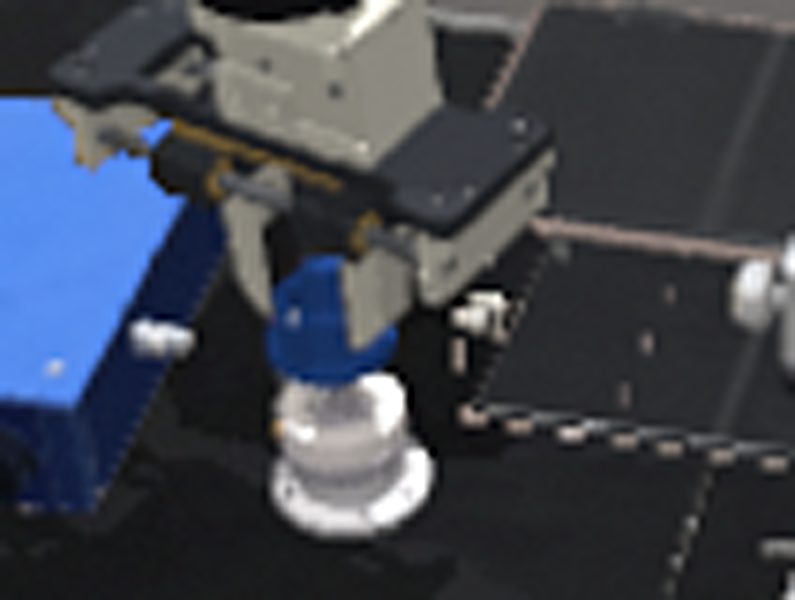

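>>> play_rows(
  moves=[255, -1.2, 0, 4, 0, 255, -1.2, 0, 8, 0, 255, -1.2, 0, 12, 0, 255, -1.2, 0, 12, 0, 255, -1.2, 0, 12, 0],
)

```text
time: 23.57
tool_pos: [556.9, 353.4, 77.6]
tcp_rot: [-3.141, -0.001, 3.08]
contact_force: [0.6, -0.3, -0.2]
grip_width: 36.0
```

Run:
```python
from h import *
to(556.2,353.7,58.2,86.5)
```

```text
t=23.57 pos [556.9 353.4  77.6] yang 86.5 tilt 0.06 w 36.0 F [ 0.6 -0.3 -0.2] shift [ 0.7  0.2 19.4] world turn 0.0 -> tool turn -0.0
```

>>> play_rows(
  moves=[255, 0.7, 0.2, 2, 0, 255, 0.7, 0.2, 4, 0, 255, 0.7, 0.2, 6, 0, 255, 0.7, 0.2, 8, 0, 255, 0.7, 0.2, 8, 0],
)

```text
time: 23.98
tool_pos: [556.3, 353.7, 69.5]
tcp_rot: [-3.141, -0.001, 3.08]
contact_force: [0.0, 0.0, -0.8]
grip_width: 35.9
```

>>> play_rows(
  moves=[255, 0, 0, 2, 0, 255, 0, 0, 4, 0, 255, 0, 0, 6, 0, 255, 0, 0, 8, 0, 255, 0, 0, 8, 0],
)

```text
time: 24.4
tool_pos: [556.3, 353.7, 61.5]
tcp_rot: [-3.141, -0.001, 3.08]
contact_force: [0.4, -0.2, -0.7]
grip_width: 35.5
```

Run:
```python
from h import *
to(556.2,353.7,58.2,86.5)
```

```text
t=24.40 pos [556.3 353.7  61.5] yang 86.5 tilt 0.05 w 35.5 F [ 0.4 -0.2 -0.7] shift [0.1 0.  3.3] world turn 0.0 -> tool turn -0.0
```

>>> play_rows(
  moves=[255, 0, 0, 1, 0, 255, 0, 0, 2, 0, 255, 0, 0, 2.6, 0, 255, 0, 0, 2.6, 0, 255, 0, 0, 2.6, 0],
)

```text
time: 24.82
tool_pos: [556.6, 353.8, 59.5]
tcp_rot: [3.141, 0.0, 3.08]
contact_force: [0.3, -0.2, -1.1]
grip_width: 35.8
```

>>> play_rows(
  moves=[255, 0, 0, 1, 0, 255, 0, 0, 1, 0, 255, 0, 0, 1, 0, 255, 0, 0, 1, 0],
)

```text
time: 25.15
tool_pos: [556.6, 353.8, 58.5]
tcp_rot: [3.142, 0.0, 3.08]
contact_force: [-0.3, 0.5, -0.1]
grip_width: 35.7
```

>>> play_rows(
  moves=[255, 0, 0, 0, 6, 255, 0, 0, 0, 13, 255, 0, 0, 0, 20, 255, 0, 0, 0, 27, 255, 0, 0, 0, 34, 255, 0, 0, 0, 40, 255, 0, 0, 0, 40, 255, 0, 0, 0, 40],
)

```text
time: 25.82
tool_pos: [556.6, 353.8, 58.6]
tcp_rot: [3.142, 0.0, 2.385]
contact_force: [-0.1, -1.0, -0.2]
grip_width: 35.7
```

Run:
```python
from h import *
from plant import bot
to(556.2,353.7,58.2,18)
for n in("scene","top"):
  c=bot.capture(n)["color"][:,:,::-1]
  z=c[100:180,140:246] 
  cv2.imwrite(f"pics/h1{n}.png",cv2.resize(z,(795,600),interpolation=cv2.INTER_CUBIC))
```

```text
t=25.82 pos [556.6 353.8  58.6] yang 46.6 tilt 0.01 w 35.7 F [-0.1 -1.  -0.2] shift [ 0.2 -0.3  0.4] world turn -28.6 -> tool turn 28.6
```

View pics/h1scene.png

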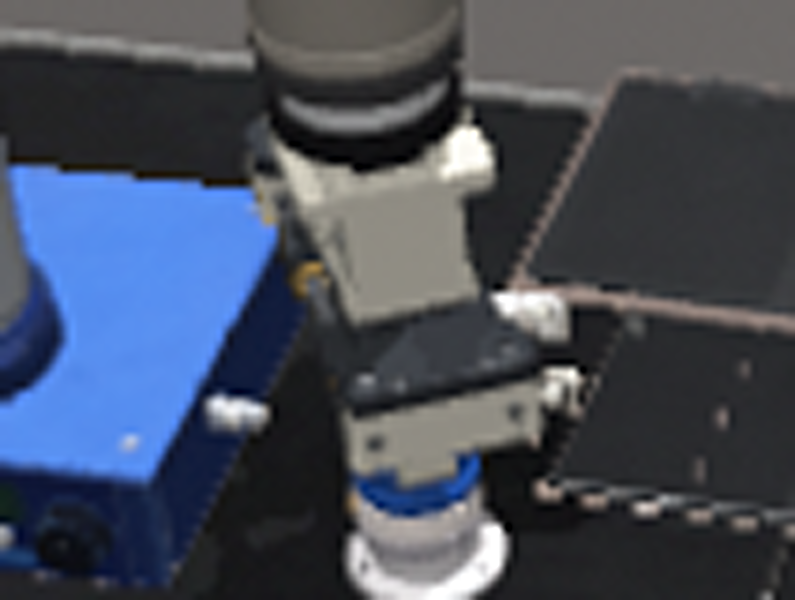

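View pics/h1top.png

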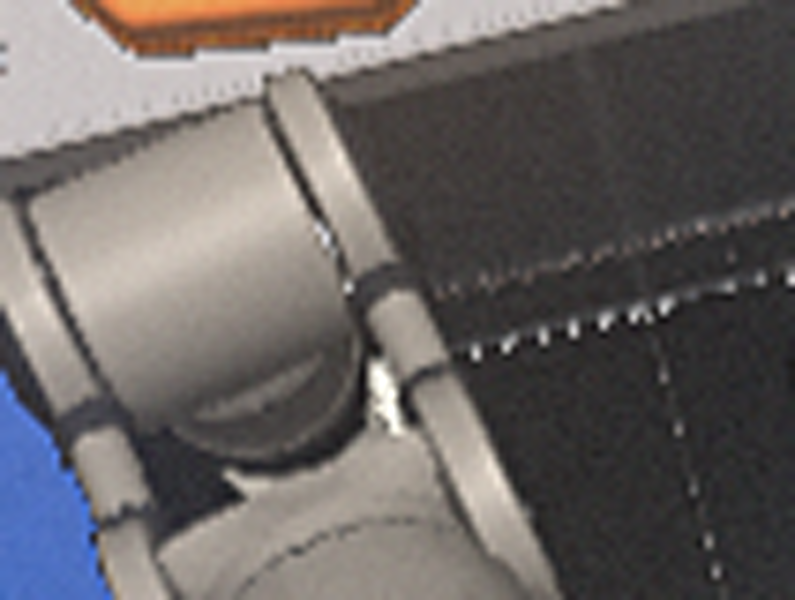

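>>> play_rows(
  moves=[255, 0, 0, 0, 6, 255, 0, 0, 0, 12, 255, 0, 0, 0, 18, 255, 0, 0, 0, 24, 255, 0, 0, 0, 30, 255, 0, 0, 0, 30, 255, 0, 0, 0, 30],
)

```text
time: 26.5
tool_pos: [556.6, 353.8, 58.5]
tcp_rot: [3.142, -0.0, 1.863]
contact_force: [-0.6, 0.6, 0.3]
grip_width: 35.7
```

Run:
```python
from h import *
from plant import bot
to(556.2,353.7,58.2,18)
c=bot.capture("scene")["color"][:,:,::-1]
z=c[100:180,140:246] 
cv2.imwrite(f"pics/h2.png",cv2.resize(z,(795,600),interpolation=cv2.INTER_CUBIC))
```

```text
t=26.50 pos [556.6 353.8  58.5] yang 16.7 tilt 0.00 w 35.7 F [-0.6  0.6  0.3] shift [ 0.  -0.4  0.3] world turn 1.3 -> tool turn -1.3
```

View pics/h2.png

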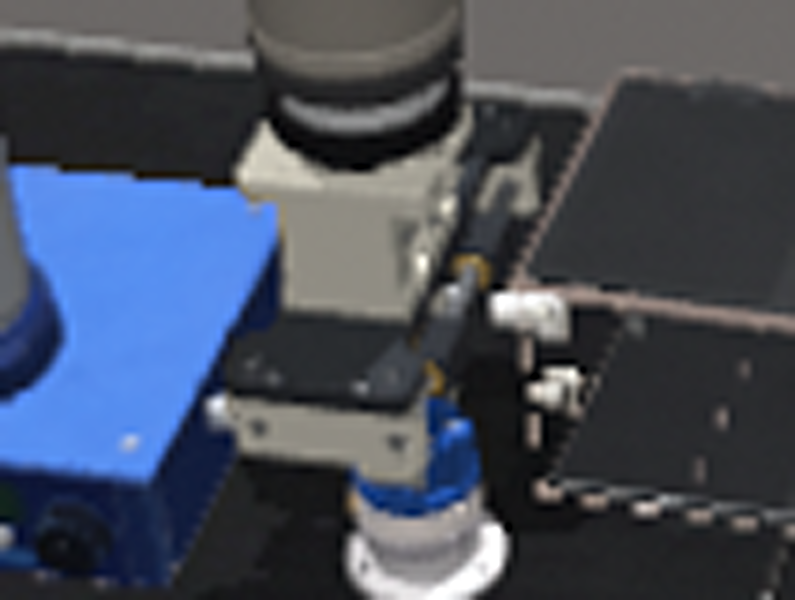

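>>> play_rows(
  moves=[255, 0, 0, 0, 3, 255, 0, 0, 0, 6, 255, 0, 0, 0, 6, 255, 0, 0, 0, 6],
)

```text
time: 26.88
tool_pos: [556.6, 353.8, 58.5]
tcp_rot: [-3.142, -0.0, 1.757]
contact_force: [0.1, 0.4, 0.2]
grip_width: 36.1
```

>>> play_rows(
  moves=[150, 0, 0, 0, 0, 120, 0, 0, 0, 0, 120, 0, 0, 0, 0, 120, 0, 0, 0, 0, 120, 0, 0, -10, 0, 120, 0, 0, -25, 0, 120, 0, 0, -35, 0, 120, 0, 0, -35, 0],
)

```text
time: 27.55
tool_pos: [558.1, 354.6, 97.0]
tcp_rot: [3.136, -0.002, 1.754]
contact_force: [-0.4, -0.1, 0.7]
grip_width: 48.5
```

Run:
```python
from h import *
from plant import bot
to(430,270,130,60)
c=bot.capture("scene")["color"][:,:,::-1]
z=c[100:180,140:246] 
cv2.imwrite(f"pics/h3.png",cv2.resize(z,(795,600),interpolation=cv2.INTER_CUBIC))
```

```text
t=27.55 pos [558.1 354.6  97. ] yang 10.5 tilt 0.32 w 48.5 F [-0.4 -0.1  0.7] shift [ -59.8 -141.2  -33.9] world turn 49.5 -> tool turn -49.5
```

View pics/h3.png

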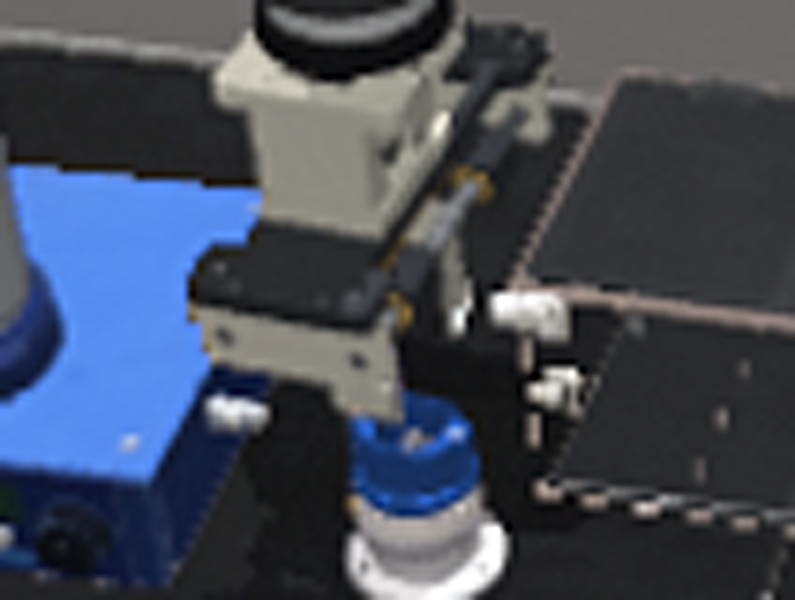

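>>> play_rows(
  moves=[120, 0, 0, -15, 0, 120, -10, -25, -20, 0, 120, -25, -60, -20, -5, 120, -40, -95, -20, -10, 120, -55, -130, -20, -15, 120, -75, -160, -20, -20, 120, -90, -180, -20, -20, 120, -90, -180, -20, -20],
)

```text
time: 28.27
tool_pos: [391.4, 229.8, 112.9]
tcp_rot: [-3.136, -0.0, 2.102]
contact_force: [-0.8, 1.0, -0.3]
grip_width: 48.5
```

Run:
```python
from h import *
from plant import bot
to(430,270,130,60)
for n in("top","scene"):
    cs=[bot.capture(n) for _ in range(3)]
    im=np.mean([c["color"].astype(float) for c in cs],0)
    np.savez(f"avg3_{n}.npz",color=im,**{k:cs[0][k] for k in("fx","fy","cx","cy","world_to_cam")})
    cv2.imwrite(f"pics/k_{n}.png",im.astype(np.uint8)[:,:,::-1])
    x,y=(165,145) if n=="top" else (178,140)
    cv2.imwrite(f"pics/kz_{n}.png",cv2.resize(im.astype(np.uint8)[y:y+40,x:x+40,::-1],(600,600),interpolation=cv2.INTER_LANCZOS4))
```

```text
t=28.27 pos [391.4 229.8 112.9] yang 30.5 tilt 0.31 w 48.5 F [-0.8  1.  -0.3] shift [ 15.1  53.6 -17.4] world turn 29.5 -> tool turn -29.5
```

View pics/kz_top.png

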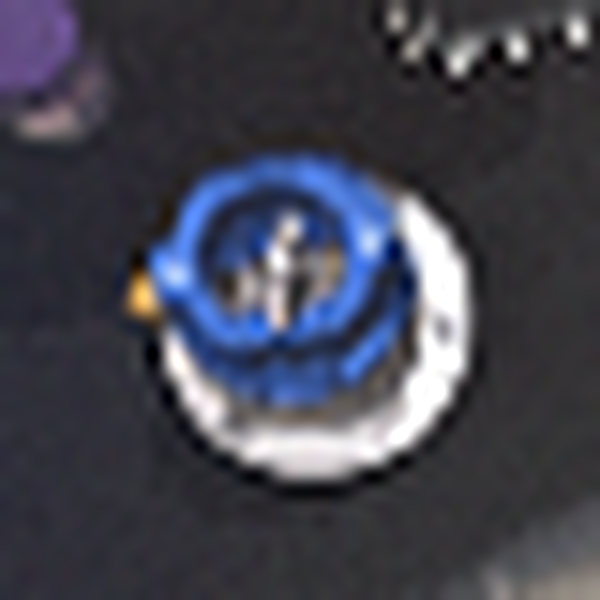

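View pics/kz_scene.png

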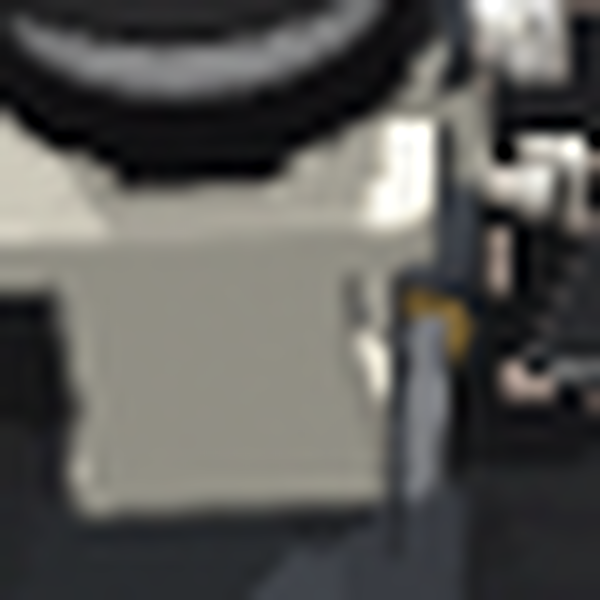

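View pics/k_top.png

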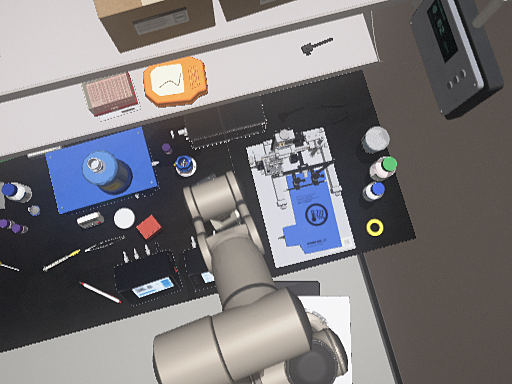

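Run:
```python
from h import *
from plant import bot
T=dict(np.load("avg3_top.npz"))
P=lambda a,b,z:ray(T,165+a/15-.5,145+b/15-.5,z)+[2.8,.1,0]
a=P(175,275,71);b=P(370,240,71);print(a.round(1),b.round(1),((a+b)/2).round(1),np.linalg.norm(a-b).round(1),np.degrees(np.arctan2(*(b-a)[1::-1])))
o=bot.get_obs();print(o["time"],o["contact_force"],o["dq"])
```

```text
[552.1 373.6  71. ] [559.5 334.   71. ] [555.8 353.8  71. ] 40.3 -79.44474768439207
28.5667 [ 0.74382602  0.690236   -0.26527326] [ 0.001631    0.00098432  0.00574408 -0.00166991  0.00253489 -0.00045234]
```

```bash
python3 -c "
from plant import bot
print(bot.close_job())"
```

```text
the job is handed in; nothing more can be done
None
```

I rebuilt the filter and handed the job in at about 28.6 s. The disc is on the seat, the spacer is on the disc, and the blue cap has been turned under the lugs and let go.

**Last checks**
- **Disc and spacer:** each came to rest within 0.1 mm of the height expected from its grasp. In the pictures each looked flat and central on the post after release.
- **Cap position:** in the top view, with its height taken as home (not measured), the cap's axis comes out at (555.8, 353.8) mm. The stand measured (556.2, 353.7) mm.
- **Cap lock:** the slot lies about 75° from the line of the lugs, where at least 60° is needed. I turned the cap 76° rather than a full 90° to keep the gripper clear of the dark tank beside the stand.
- **Bystanders:** the box, vial and dish look unmoved in the last top view, though I did not measure them again.
- **Arm:** it stands clear, reading no contact force.

**What disagreed or went wrong**
- **Fingertips:** they turned out to be level with the TCP, not 22 mm ahead of it. The first two closings on the disc passed above it, so I found the right height by lowering step by step.
- **Cameras:** they were 1 to 4 mm apart. I corrected both by squeezing the disc from two directions, which put it at a known position.
- **Overshoot:** one approach to the disc came down about 22 mm off, and I corrected it before closing the jaws.
- **Cap height:** I released the cap a few tenths of a millimetre above the spacer, with no contact force felt. The arm hid the cap in the last scene view, so its height rests on the release height and the top view only.

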